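# Refit the lathe's dials and hand controls

## Robot

A 6-joint arm with a two-finger parallel gripper is mounted at the origin on the work surface. World frame = base frame: x ahead of the robot, y to its left, z up, the work surface at z = 0. Lengths are in m, angles in rad, forces in N, time in s.
With the tool pointing down it reaches from about 0.275 to 0.975 m from the base axis. Payload 8.4 kg.
Tool frame: the origin (TCP) lies midway between the tips of the shut fingers; the grasp point (between the pads) lies 19 mm behind it (tcp_to_grasp is the distance from the TCP to the grasp point, in m); z points along the fingers, y is the line along which they close (so a half turn about z gives the same grasp; the last joint's range is limited). The gripper opens to 92 mm and grips with 3 to 60 N. Pads are 20 mm wide; open, the fingers measure 128 mm over their backs; the gripper's body (75 mm by 189 mm) begins 69 mm behind the grasp point.
Start: joints at [1.287, 0.353, 1.633, -0, 1.155, -0.002], TCP at [0.174, 0.6, 0.215] pointing down, gripper open.
Joint ranges: [-2.63, 2.63], [-0.92, 2.1], [0.06, 2.66], [-1.3, 4.44], [0, 2.69], [-3.02, 3.02]. Speed limits (rad/s): [2.22, 2.22, 2.79, 3.14, 3.14, 3.14].

## Interface

Orientations are given as a rotation vector (axis times angle).
In Python, from plant import * gives the robot as it stands. The module is installed in compiled form; this text tells all that it offers.
- The arm moves only by the tool servo_tool, never from a script. Its argument "motion" is text: rows parted by semicolons, each of 7 numbers parted by spaces: the finger opening in cm, from 0 to 9.19, then the shift along the tool's x, y, z in cm, then the turn, a rotation vector about the tool's x, y, z in rad. A call has 1 to 20 rows; each row shifts and turns the commanded pose from where the row before left it, along the tool's axes as they then stand; what a row does not reach is not made up. A row lasts 1/12 s, in which the tool goes at most 41.7 mm and 7.16 degrees, less where a joint would pass 70% of its speed; a pose out of reach is approached as far as the arm can. A call is refused whole if a number of a shift passes 4.17 or a number of a turn 0.125, either way. A call with a gripper value outside its range is refused whole. The fingers move at their own pace and stop on an object; the grip force is fixed at half the most. Time passes only in rows, so rows that do not move let the fingers close. It gives the time, the measured TCP pose, the force, the opening and the grip force at its end, in the units of the state.
- observe(): the state, without advancing time (a new reading comes with each control period).
- capture(name): name is "scene" or "top" or "wrist"; returns a dict with "color" (420x560x3 uint8, red, green, blue), "fx", "fy", "cx", "cy" (pixels), "R" (3x3) and "t" (3): a world point X has camera coordinates R X + t. Camera axes: x right, y down, z forward; pixel columns grow to the right and rows downward; lengths in m; the calibration is good to about 2 mm. A picture is of the moment at which its call begins. There is no depth.
- finish_job(): hands the job in; it is judged then, once.
The state is a dict: "time": time; "qpos": joint angles; "joint_vel": joint speeds; "effort": joint torques, N m; "ee_pos": TCP position; "eef_rot": TCP orientation; "wrist_force": force on the tool from outside, world axes, zero at the start; "wrist_torque": the same for the moment, N m; "grip_width": opening from 0.0 (shut) to 1.0 (fully open); "grasp_force": force on a finger pad.
Only numpy, scipy, OpenCV 4.12 (cv2) and the standard library are available. Lean on these libraries where they do the work, as an engineer would, in place of code of your own. Each camera call takes 0.05 s, during which the arm holds its last target. There are 200 camera calls.

## Task

Refit the hand controls of the lathe: on the thicker shaft of the apron, which lies on its back, put the thrust washer, then the large graduated dial, then the spoked handwheel; on the thinner shaft of the top slide, which stands upright in the vice, put the small graduated dial and then the ball crank. Turn the handwheel and the crank so that their D-shaped bores match the flats on the shafts, and push every part fully down so that they sit flush on one another. Do not knock or shift the oil can, the drill chuck or the toothed change gear.

Things in the scene. Friction and masses are not known exactly. Their poses are not given: they have to be found in the camera images.
- apron: Target, fixed: red casting 135x110x46 mm lying on its back. Origin on bench under its upright shaft, z up; casting spans x -45 to 90; lever (66 high) near x 73. Boss 54 dia, top 52 above origin. Shaft 18 dia, round to 74 high, D-shaped 78 to 100 with flat facing +x (lever side) 4.5 from axis, bevel, 9 dia stub to 116. Seats (undersides): washer 52, large dial 62, handwheel 82.
- top_slide: Target, fixed: steel slide upright in low grey vice (base 150x90 mm), red end plate 52x62 on top. Origin on bench under its upright shaft, z up; vice screw with cross bar on +x side. Boss 36 dia, top 120 above origin. Shaft 14 dia, round to 130 high, D-shaped 134 to 152 with flat facing +x (vice screw side) 3.4 from axis, bevel, 7 dia stub to 166. Seats: small dial 120, ball crank 136.
- thrust_washer: Loose: plain brass ring, 44 mm across, 10 thick, smooth edge, round bore 22. Origin at centre of underside, z up. About 90 g. Goes first on the apron's shaft.
- large_dial: Loose: larger graduated aluminium sleeve. Scale band with black ticks 56 mm across, 12 high; knurled ring 48 across above it; 20 high in all; round bore 22 through it. Origin at centre of underside, z up. About 110 g. Goes on the thrust washer.
- small_dial: Loose: smaller graduated aluminium sleeve. Scale band with black ticks 38 mm across, 10 high; knurled ring 33 across above it; 16 high in all; round bore 17.6 through it. Origin at centre of underside, z up. About 50 g. Goes first on the top slide's shaft.
- handwheel: Loose: steel handwheel 100 mm across lying flat. Rim top 14 high, three spokes; grip its hub, 32 dia, 28 high. Black upright handle 15 thick, 44 from axis on the +x side, top 50 high. Origin at centre of hub's underside, z up. Bore 21 dia with D-flat on +x (handle) side 5.8 from axis: fits only with its x axis along the apron's x, within 0.15 rad. 320 g. Goes on large dial.
- ball_crank: Loose: steel ball crank. Grip its hub, 26 mm dia, 26 high; two arms 10 thick (top 15 high) along x end in 19 mm balls 38 from axis; on the +x ball a black upright handle 15 thick, top 53 high. Origin at centre of hub's underside, z up. Bore 17 dia with D-flat on +x (handle) side 4.7 from axis: fits only with its x axis along the top slide's x, within 0.15 rad. 200 g. Goes on small dial.
- oil_can: Bystander, loose: round copper oil can, 52 mm across, 66 high, thin bent spout to 120. Origin at centre of underside. Leave alone.
- drill_chuck: Bystander, loose: steel drill chuck standing jaws up, 40 mm across, 65 high. Origin at centre of underside. Leave alone.
- change_gear: Bystander, loose: dark steel toothed gear lying flat, 44 mm across, 10 thick, bore 14. Origin at centre of underside. Not part of the job, leave alone.
Things that resemble listed ones, but are neither listed nor needed, are in the scene too. What is shaped like the handwheel but red is not meant.

How it is judged:
By the outcome, as a careful person would: the job done as asked, in the order asked, and still so for the second after the job is handed in, with the robot touching nothing.
It also fails if it takes over 138 s, if anything falls off the work surface, if the arm or the gripper's body presses on something with over 40 N, if the wrist force passes 120 N, or if a joint passes its speed limit or range.

## Working session

There is one attempt and no reset: what is moved stays moved. The work goes in short steps, Python scripts to look and compute and a tool call to move; the robot and the scene stay as the last step left them, time stands still between calls to the robot, and variables do not carry over. Pictures are saved under pics/ and viewed, at most 14 in all, crops included, and the job is handed in when it is done.

Besides the shell and the picture viewer there is one more tool, called after "Call:" by a JSON object that holds its "op" and its "data". servo_tool: Moves the arm, as the interface text tells. Its arguments: {"type":"object","properties":{"motion":{"type":"string"}},"required":["motion"]}

```bash
mkdir -p pics; python3 - <<'E'
from plant import *
import cv2,pickle
s=observe(); print({k:s[k] for k in('time','ee_pos','eef_rot','qpos','wrist_force','grip_width')})
for n in('scene','top','wrist'):
    c=capture(n); pickle.dump(c,open(n+'0.pkl','wb')); print(n,c['fx'],c['cx'],c['cy'],c['R'],c['t'])
    cv2.imwrite(f'pics/{n}0.png',cv2.resize(c['color'][...,::-1],(800,600),interpolation=cv2.INTER_CUBIC))
E
```

```text
{'time': 0.0, 'ee_pos': array([0.17366415, 0.59990031, 0.21388176]), 'eef_rot': array([-4.41134989e-01, -3.11025972e+00,  2.05978799e-03]), 'qpos': array([ 1.28660045e+00,  3.53644641e-01,  1.63409701e+00,  1.64711509e-05,
        1.15517815e+00, -2.41759300e-03]), 'wrist_force': array([ 0.85777794, -0.26322142,  0.18517013]), 'grip_width': 0.9986625628624031}
scene 478.9895427483003 281.17737895406725 210.7027627376868 [[-0.27974366  0.96003392  0.00885186]
 [ 0.51388557  0.15751607 -0.84327357]
 [-0.81096554 -0.23135159 -0.5374117 ]] [ 0.02706672 -0.21088668  1.84969398]
top 386.4349352348315 276.03785891352663 213.2692561433994 [[-0.0238628  -0.99875957 -0.04370218]
 [-0.98449546  0.03107591 -0.17263537]
 [ 0.17377932  0.03890503 -0.98401583]] [0.10850357 0.45589243 0.91906908]
wrist 316.29985904694206 275.21282353140845 208.89338588637563 [[ 0.27825308  0.96050544 -0.00212782]
 [ 0.92020493 -0.26594195  0.28722424]
 [ 0.27531456 -0.08187906 -0.95786101]] [-0.62296254 -0.03239407  0.39300995]
```

View pics/scene0.png

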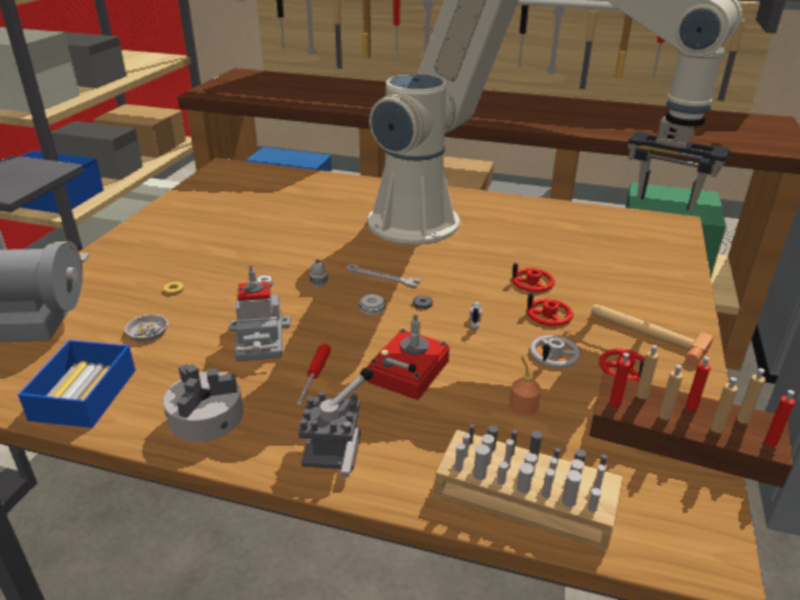

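View pics/top0.png

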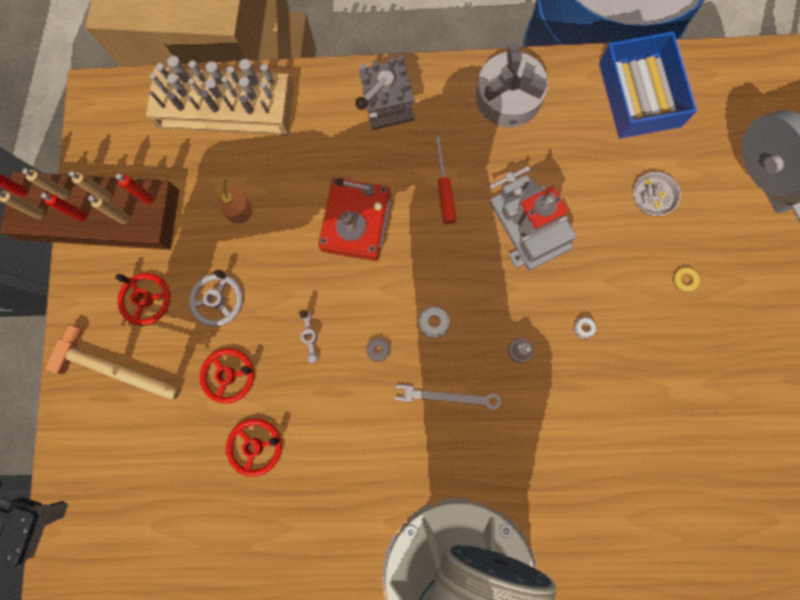

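The scene view shows the robot behind the bench. The top view (800x600) shows the apron shaft at about (350,222), the top slide shaft (545,203), the washer (686,279), the large dial (433,321) and the small dial (585,327). It also shows the crank hub (308,337) with its handle (304,314), and the grey handwheel (213,298) with its handle (219,274). The gear is at (377,348), the chuck (521,349) and the can (233,207).

```bash
cat > h.py <<'E'
import numpy as np,cv2,pickle
from scipy.spatial.transform import Rotation as Ro
def ray(c,u,v,z):
    d=c['R'].T@np.array([(u-c['cx'])/c['fx'],(v-c['cy'])/c['fy'],1]); o=-c['R'].T@c['t']
    return o+d*(z-o[2])/d[2]
def proj(c,X):
    p=c['R']@np.asarray(X,float)+c['t']; return np.array([c['fx']*p[0]/p[2]+c['cx'],c['fy']*p[1]/p[2]+c['cy']])
def save(c,name): cv2.imwrite('pics/'+name,cv2.resize(c['color'][...,::-1],(800,600),interpolation=cv2.INTER_CUBIC))
E
python3 - <<'E'
from h import *
c=pickle.load(open('top0.pkl','rb'))
for n,u,v,z in [('apron_top',347,215,.116),('apronboss',351,225,.052),('slidetop',547,199,.166),('slideboss',545,207,.12),('slidescrewbar',510,180,.05),('washer',686,279,.01),('ldial',433,321,.02),('sdial',585,327,.016),('crank',308,337,.026),('crankhandle',304,314,.053),('crankball2',313,359,.015),('wheel',213,298,.028),('whandle',219,274,.05),('gear',377,348,.01),('chuck',521,347,.065),('can',233,207,.066),('leverballL',338,183,.066),('leverR',385,190,.066)]:
    print(n,ray(c,u*.7,v*.7,z).round(3))
w=pickle.load(open('wrist0.pkl','rb'))
# wrist cam in tool frame
T=Ro.from_rotvec([-4.41134989e-01,-3.11025972e+00,2.05978799e-03]).as_matrix(); p=np.array([0.17366,0.5999,0.21388])
o=-w['R'].T@w['t']; print('cam in tool',T.T@(o-p)); print('cam axes in tool (cols)\n',T.T@w['R'].T); print('tool axes world\n',T)
E
```

```text
apron_top [0.599 0.168 0.116]
apronboss [0.603 0.169 0.052]
slidetop [ 0.595 -0.149  0.166]
slideboss [ 0.599 -0.157  0.12 ]
slidescrewbar [ 0.676 -0.116  0.05 ]
washer [ 0.494 -0.421  0.01 ]
ldial [0.431 0.029 0.02 ]
sdial [ 0.413 -0.236  0.016]
crank [0.408 0.25  0.026]
crankhandle [0.445 0.252 0.053]
crankball2 [0.37  0.243 0.015]
wheel [0.484 0.422 0.028]
whandle [0.522 0.404 0.05 ]
gear [0.387 0.13  0.01 ]
chuck [ 0.377 -0.114  0.065]
can [0.64  0.377 0.066]
leverballL [0.677 0.19  0.066]
leverR [0.66  0.106 0.066]
cam in tool [ 0.08173376 -0.00095886 -0.1705451 ]
cam axes in tool (cols)
 [[-1.90622863e-04 -9.57858027e-01 -2.87241994e-01]
 [ 9.99999661e-01  4.74107428e-05 -8.21730679e-04]
 [ 8.00719683e-04 -2.87242053e-01  9.57857694e-01]]
tool axes world
 [[-9.60560626e-01  2.78070377e-01 -3.86577694e-04]
 [ 2.78070645e-01  9.60559787e-01 -1.26968214e-03]
 [ 1.82699956e-05 -1.32710258e-03 -9.99999119e-01]]
```

View pics/wrist0.png

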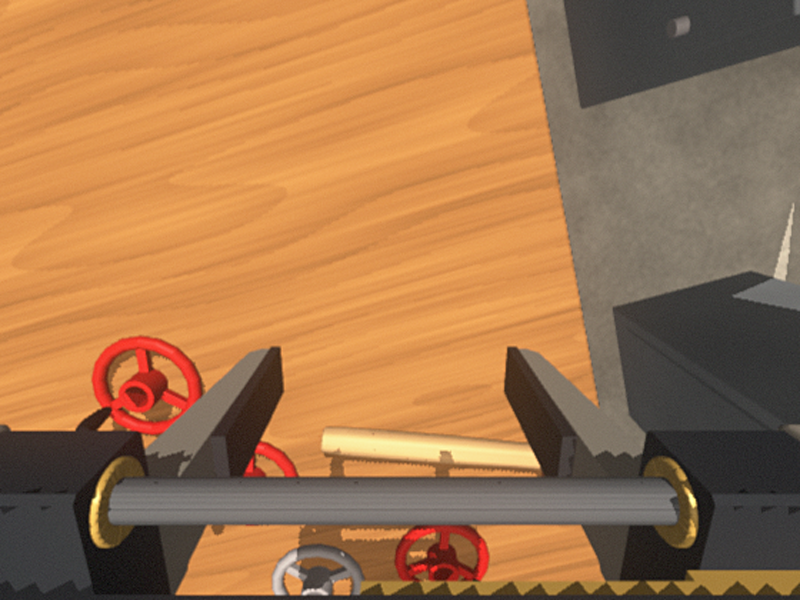

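The first wrist view shows the red wheels, the hammer handle and the fingers; the TCP sits near (400,369). I'll square the yaw and head to the washer.

Call:
{"op": "servo_tool", "data": {"motion": "9 0 0 0 0 0 -0.0945;9 0 0 0 0 0 -0.0945;9 0 0 0 0 0 -0.0945;9 -1.18 -3.78 0 0 0 0;9 -1.18 -3.78 0 0 0 0;9 -1.18 -3.78 0 0 0 0;9 -1.18 -3.78 0 0 0 0;9 -1.18 -3.78 0 0 0 0;9 -1.18 -3.78 0 0 0 0;9 -1.18 -3.78 0 0 0 0;9 -1.18 -3.78 0 0 0 0;9 -1.18 -3.78 0 0 0 0;9 -1.18 -3.78 0 0 0 0;9 -1.18 -3.78 0 0 0 0;9 -1.18 -3.78 0 0 0 0;9 -1.18 -3.78 0 0 0 0;9 -1.18 -3.78 0 0 0 0;9 -1.18 -3.78 0 0 0 0;9 -1.18 -3.78 0 0 0 0;9 -1.18 -3.78 0 0 0 0"}}

```text
time: 1.82
ee_pos: [0.3755, -0.044, 0.2148]
eef_rot: [-0.002, 3.141, -0.0]
wrist_force: [0.4, -0.5, -0.4]
grip_width: 0.981
grasp_force: 0.0
```

Call:
{"op": "servo_tool", "data": {"motion": "9 -1.2 -3.78 0.4 0 0 0;9 -1.2 -3.78 0.4 0 0 0;9 -1.2 -3.78 0.4 0 0 0;9 -1.2 -3.78 0.4 0 0 0;9 -1.2 -3.78 0.4 0 0 0;9 -1.2 -3.78 0.4 0 0 0;9 -1.2 -3.78 0.4 0 0 0;9 -1.2 -3.78 0.4 0 0 0;9 -1.2 -3.78 0.4 0 0 0;9 -1.2 -3.78 0.4 0 0 0;9 0 0 0 0 0 0;9 0 0 0 0 0 0"}}

```text
time: 2.82
ee_pos: [0.4958, -0.4211, 0.1733]
eef_rot: [-0.001, -3.14, -0.002]
wrist_force: [0.2, 0.2, -0.1]
grip_width: 0.98
grasp_force: 0.0
```

```bash
cat >> h.py <<'E'
def state():
    from plant import observe
    s=observe(); T=Ro.from_rotvec(s['eef_rot']).as_matrix()
    print('t %.2f'%s['time'],'tcp',s['ee_pos'].round(4),'psi %.4f'%np.arctan2(T[1,0],T[0,0]),'tilt',T[:2,2].round(4),'F',s['wrist_force'].round(1),'w %.1f mm'%(s['grip_width']*92),'gf %.1f'%s['grasp_force'] if np.ndim(s['grasp_force'])==0 else s['grasp_force'],'q',s['qpos'].round(2))
    return s,T
def dist(T,s,goal): return (T.T@(np.asarray(goal)-s['ee_pos'])*100).round(2)
E
python3 - <<'E'
from h import *
from plant import *
s,T=state(); c=capture('wrist'); pickle.dump(c,open('w1.pkl','wb')); save(c,'w1.png')
print(proj(c,[.494,-.421,.01]), dist(T,s,[.494,-.421,.1]))
hsv=cv2.cvtColor(c['color'],cv2.COLOR_RGB2HSV); u,v=proj(c,[.494,-.421,.01]).astype(int); print(hsv[v-30:v+31:6,u],hsv[v,u-30:u+31:6])
E
```

```text
t 2.82 tcp [ 0.4958 -0.4211  0.1733] psi 3.1413 tilt [-0.0011  0.001 ] F [ 0.2  0.2 -0.1] w 90.1 mm gf 0.0 q [-0.71  0.43  1.61  0.    1.1  -2.28]
[276.19813579 191.54225202] [0.18 0.   7.33]
[[ 14 167 209]
 [ 14 164 211]
 [ 24 154 234]
 [ 23 154 250]
 [ 15 165 150]
 [ 14 165 225]
 [ 14 164 219]
 [ 24 149 252]
 [ 22 160 249]
 [ 14 162 192]
 [ 14 163 219]] [[ 14 162 222]
 [ 14 166 203]
 [ 23 158 249]
 [ 14 166 195]
 [ 14 167 223]
 [ 14 165 225]
 [ 14 157 148]
 [ 23 154 249]
 [ 14 167 222]
 [ 15 166 224]
 [ 14 165 224]]
```

View pics/w1.png

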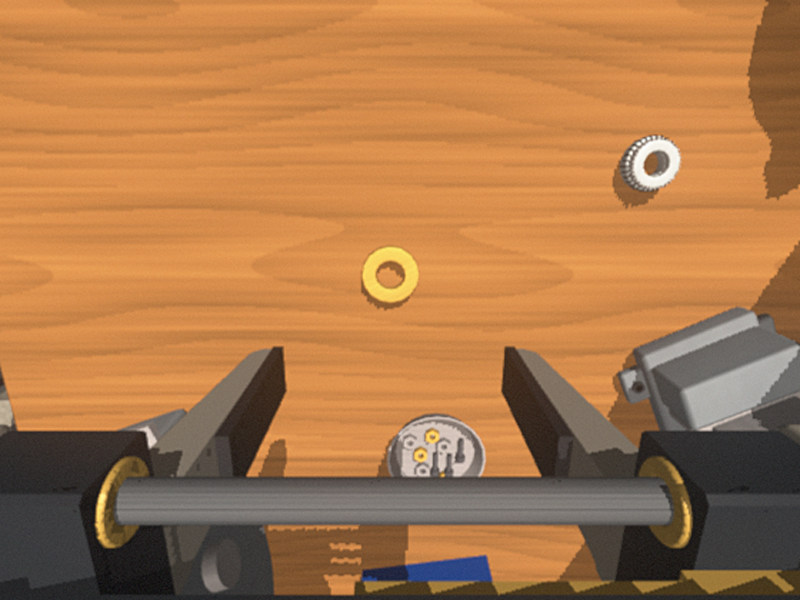

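The washer shows at (390,275) and the small dial at (652,163).

```bash
cat >> h.py <<'E'
def blob(c,mask,uv,r=60):
    m=np.zeros_like(mask); u,v=np.int32(uv); cv2.circle(m,(int(u),int(v)),r,255,-1); m=cv2.bitwise_and(m,mask)
    cs,_=cv2.findContours(m,cv2.RETR_EXTERNAL,cv2.CHAIN_APPROX_NONE); k=max(cs,key=cv2.contourArea)
    return k,cv2.fitEllipse(k)
E
python3 - <<'E'
from h import *
s,T=state(); c=pickle.load(open('w1.pkl','rb')); hsv=cv2.cvtColor(c['color'],cv2.COLOR_RGB2HSV)
k,e=blob(c,cv2.inRange(hsv,(19,110,100),(32,255,255)),(273,192)); print(e); w=ray(c,*e[0],.0095); print('washer',w)
print(dist(T,s,[w[0],w[1],.0015]))
k,e=blob(c,cv2.inRange(hsv,(0,0,90),(179,70,255)),(456,114),40); print(e,'sdial',ray(c,*e[0],.013))
E
```

```text
t 2.87 tcp [ 0.4955 -0.4197  0.1736] psi -3.1410 tilt [-0.0014  0.0014] F [ 0.2  0.8 -0.7] w 90.2 mm gf 0.0 q [-0.71  0.43  1.61  0.    1.1  -2.28]
((272.94873046875, 191.38607788085938), (37.431121826171875, 38.263301849365234), 72.79105377197266)
washer [ 0.49394404 -0.42452461  0.0095    ]
[ 0.13 -0.51 17.21]
((455.19049072265625, 114.03743743896484), (35.515045166015625, 42.15142822265625), 56.988258361816406) sdial [ 0.41364661 -0.24172099  0.013     ]
```

Call:
{"op": "servo_tool", "data": {"motion": "8 0.1 -0.4 2 0 0 0;8 0 0 3.8 0 0 0;8 0 0 3.8 0 0 0;8 0 0 3.6 0 0 0;8 0 0 2.6 0 0 0;8 0 0 1.3 0 0 0;8 0 0 0 0 0 0;3.5 0 0 0 0 0 0;3.5 0 0 0 0 0 0;3.5 0 0 0 0 0 0;3.5 0 0 0 0 0 0;3.5 0 0 0 0 0 0;3.5 0 0 0 0 0 0"}}

```text
time: 3.95
ee_pos: [0.4953, -0.4238, 0.0041]
eef_rot: [-0.003, 3.141, -0.001]
wrist_force: [0.8, 0.0, 3.8]
grip_width: 0.462
grasp_force: 30.4
```

Call:
{"op": "servo_tool", "data": {"motion": "3.5 0 0 -2 0 0 0;3.5 0 0 -4 0 0 0;3.5 0 0 -4 0 0 0;3.5 0 0 -4 0 0 0;3.5 0 0 -4 0 0 0;3.5 -0.9 3.9 -2 0 0 0;3.5 -0.9 3.95 0 0 0 0;3.5 -0.9 3.95 0 0 0 0;3.5 -0.9 3.95 0 0 0 0;3.5 -0.9 3.95 0 0 0 0;3.5 -0.9 3.95 0 0 0 0;3.5 -0.9 3.95 0 0 0 0;3.5 -0.9 3.95 0 0 0 0;3.5 -0.9 3.95 0 0 0 0;3.5 -0.9 3.95 0 0 0 0;3.5 -0.9 3.95 0 0 0 0;3.5 -0.9 3.95 0 0 0 0;3.5 -0.9 3.95 0 0 0 0;3.5 -0.9 3.95 0 0 0 0;3.5 0 0 0 0 0 0"}}

```text
time: 5.62
ee_pos: [0.6206, 0.1328, 0.2022]
eef_rot: [-0.009, 3.14, 0.004]
wrist_force: [-0.8, 0.2, -1.7]
grip_width: 0.458
grasp_force: 30.0
```

```bash
python3 - <<'E'
from h import *
from plant import *
s,T=state(); c=capture('wrist'); pickle.dump(c,open('w2.pkl','wb')); save(c,'w2.png'); c2=capture('top'); pickle.dump(c2,open('t2.pkl','wb'))
print(-c['R'].T@c['t'], (T.T@(-c['R'].T@c['t']-s['ee_pos'])).round(4))
for p in ([.601,.168,.116],[.601,.168,.052]): print(proj(c,p)/.7)
E
```

```text
t 5.62 tcp [0.6206 0.1328 0.2022] psi -3.1362 tilt [0.0013 0.0027] F [-0.8  0.2 -1.7] w 42.1 mm gf 30.0 q [ 0.21  0.38  1.63  0.    1.14 -1.37]
[0.53840668 0.13112034 0.37262862] [ 0.082  -0.0008 -0.1705]
[455.05636194 274.66826658]
[443.25038564 253.50925801]
```

View pics/w2.png

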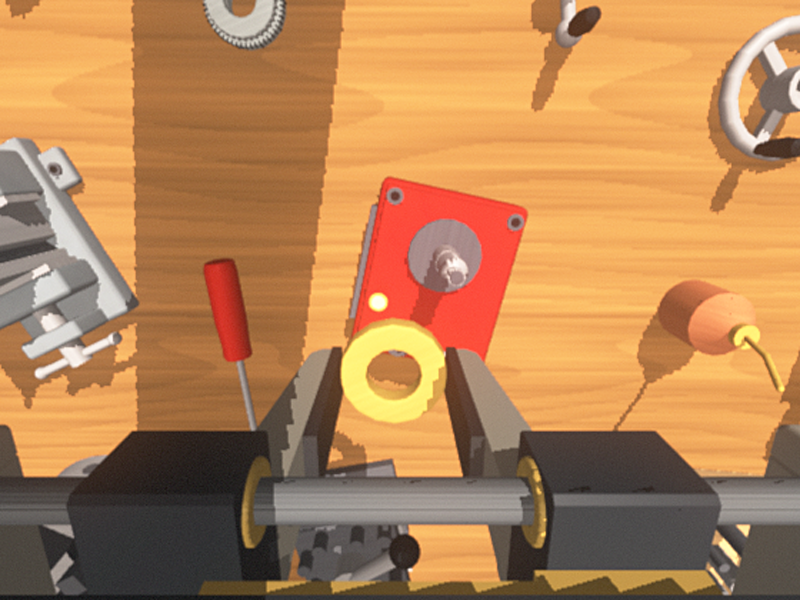

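The held washer is at (394,371), between the fingers. The apron boss is at (445,256) with the stub tip near (457,277), and the apron is turned by about -0.23 rad. The small dial, crank and handwheel lie toward the top of the picture.

```bash
cat >> h.py <<'E'
# wrist camera in tool frame (constant)
CT=np.array([.0819,-.0009,-.1705]); CA=np.array([[0,-.9578,-.2874],[1,0,-.0008],[0,-.2874,.9578]])
def rayT(c,u,v,zt):   # pixel -> tool-frame point (m) on plane tool z = zt
    d=CA@np.array([(u-c['cx'])/c['fx'],(v-c['cy'])/c['fy'],1]); return CT+d*(zt-CT[2])/d[2]
E
python3 - <<'E'
from h import *
c=pickle.load(open('w2.pkl','rb')); hsv=cv2.cvtColor(c['color'],cv2.COLOR_RGB2HSV)
h,s,v=cv2.split(hsv)
red=(((h<8)|(h>172))&(s>150)).astype(np.uint8)*255
roi=np.zeros_like(red); cv2.circle(roi,(311,179),45,255,-1); 
hole=cv2.bitwise_and(255-red,roi)
k,e=blob(c,hole,(311,179),33); print('boss',e)
ztcp=.2035 if 0 else .2030
b=rayT(c,*e[0],ztcp-.052); print('boss tool',b)
k2,e2=blob(c,cv2.inRange(hsv,(19,110,100),(32,255,255)),(276,260)); print('washer',e2, rayT(c,*e2[0],-.006))
# inner hole of washer
# red casting rect
kk,_=blob(c,cv2.bitwise_or(red,hole),(311,185),120); kk=kk[kk[:,0,1]<225]
r=cv2.minAreaRect(kk); bx=cv2.boxPoints(r); print(bx/.7); P=[rayT(c,*p,ztcp-.046) for p in bx]; print([np.round(p,4) for p in P])
cr=c['color'][120:300,220:380,::-1]; cv2.imwrite('pics/w2c.png',cv2.resize(cr,(640,720)[:2] if 0 else (533,600),interpolation=cv2.INTER_CUBIC))
E
```

```text
boss ((310.83709716796875, 178.39341735839844), (50.09346389770508, 51.705204010009766), 53.11918640136719)
boss tool [0.01827229 0.03558125 0.151     ]
washer ((273.8218078613281, 259.59698486328125), (67.47376251220703, 73.19235229492188), 33.64268493652344) [ 0.00234323 -0.00183782 -0.006     ]
[[352.0913  319.52295]
 [383.42184 175.40225]
 [527.9577  206.8231 ]
 [496.62717 350.9438 ]]
[array([-0.0333, -0.0327,  0.157 ]), array([ 0.0735, -0.008 ,  0.157 ]), array([0.0518, 0.095 , 0.157 ]), array([-0.0594,  0.0799,  0.157 ])]
```

View pics/w2c.png

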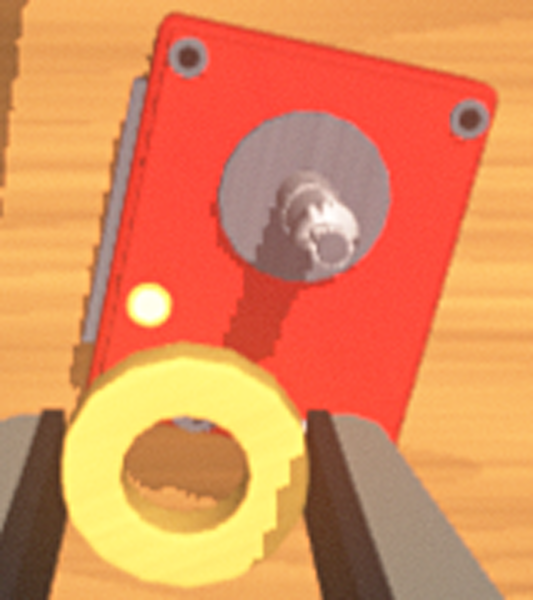

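The crop shows the stub's top face at (331,246), which is native (319.3,193.8), and the washer's top face centred near (185,474), native (275.5,262.2).

```bash
python3 - <<'E'
from h import *
c=pickle.load(open('w2.pkl','rb'))
f=lambda a,b:(220+a/3.333,120+b/3.333)
for z in (.201,.203,.205): print('stub',rayT(c,*f(331,246),z-.116),'boss',rayT(c,310.84,178.39,z-.052))
print('washer',rayT(c,*f(185,474),-.007))
a=rayT(c,*f(188,57),.157);b=rayT(c,*f(469,118),.157);d=b-a;print('screws',a,b,np.arctan2(-d[1]*0+d[0],d[1]))
state()
E
```

```text
stub [0.01832992 0.03555495 0.085     ] boss [0.01867166 0.03535717 0.149     ]
stub [0.01783231 0.03584031 0.087     ] boss [0.01827586 0.03558413 0.151     ]
stub [0.0173347  0.03612568 0.089     ] boss [0.01788007 0.03581109 0.153     ]
washer [ 0.0011951  -0.00087744 -0.007     ]
screws [5.94895843e-02 5.11475477e-05 1.57000000e-01] [0.04108454 0.0868053  0.157     ] -0.20905219334722808
t 5.72 tcp [0.6193 0.1276 0.2019] psi -3.1370 tilt [-0.0006 -0.0004] F [ 0.3 -0.2 -1.9] w 41.9 mm gf 30.0 q [ 0.2   0.38  1.63 -0.    1.14 -1.37]
```

Call:
{"op": "servo_tool", "data": {"motion": "3.5 0.8 2 0 0 0 0;3.5 0.8 2.1 0 0 0 0;3.5 0 0 3 0 0 0;3.5 0 0 3 0 0 0;3.5 0 0 1 0 0 0;3.5 0 0 0 0 0 0;3.5 0 0 0 0 0 0"}}

```text
time: 6.3
ee_pos: [0.6035, 0.1661, 0.1325]
eef_rot: [0.001, -3.141, 0.001]
wrist_force: [0.4, -0.0, 0.1]
grip_width: 0.46
grasp_force: 30.0
```

```bash
python3 - <<'E'
from h import *
from plant import *
s,T=state(); c=capture('wrist'); pickle.dump(c,open('w3.pkl','wb')); cv2.imwrite('pics/w3.png',cv2.resize(c['color'][150:330,180:420,::-1],(800,600),interpolation=cv2.INTER_CUBIC))
print(proj(c,[.6024,.1684,.116]),proj(c,[.6024,.1684,.052]));state()
E
```

```text
t 6.30 tcp [0.6035 0.1661 0.1325] psi -3.1412 tilt [-0.0009 -0.0004] F [ 0.4 -0.   0.1] w 42.3 mm gf 30.0 q [ 0.27  0.44  1.7  -0.    1.   -1.3 ]
[280.3420243  246.16357529] [279.26469251 215.52325448]
t 6.35 tcp [0.6043 0.1665 0.1334] psi -3.1411 tilt [0.0011 0.0001] F [ 0.6  0.2 -0.4] w 42.2 mm gf 30.0 q [ 0.27  0.44  1.7  -0.    1.   -1.3 ]
```

View pics/w3.png

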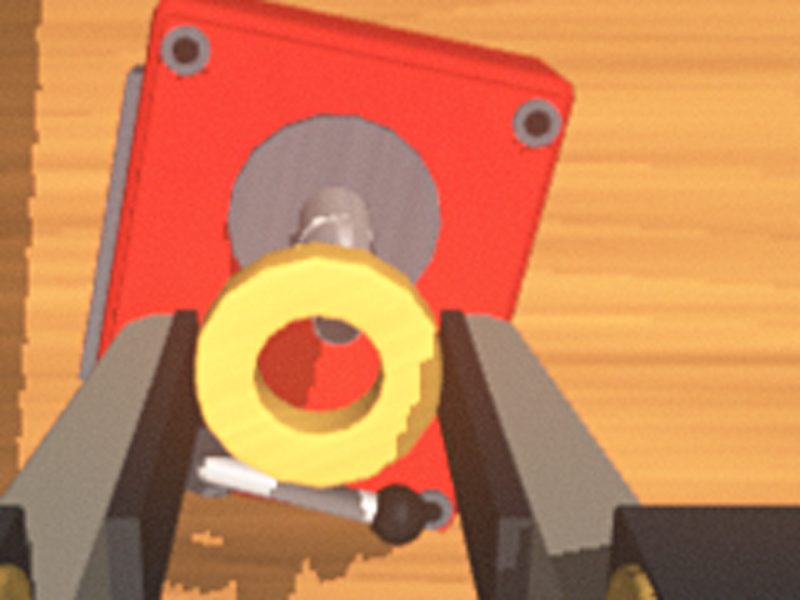

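The stub shows through the far side of the washer's bore at (338,325). The boss centre is at about (334.5,218) and the washer's top centre at about (318,372).

```bash
python3 - <<'E'
from h import *
c=pickle.load(open('w3.pkl','rb')); f=lambda a,b:(180+a/3.333,150+b/3.333)
print('boss',rayT(c,*f(334.5,218),.133-.052),'stubtop edge',rayT(c,*f(338,342),.133-.116),'washer',rayT(c,*f(318,372),-.006), rayT(c,*f(320,364),-.006))
state()
E
```

```text
boss [0.00075405 0.00318823 0.081     ] stubtop edge [-0.0038323   0.00293815  0.017     ] washer [ 0.00108054 -0.00093219 -0.006     ] [ 0.00258467 -0.00058996 -0.006     ]
t 6.35 tcp [0.6043 0.1665 0.1334] psi -3.1411 tilt [0.0011 0.0001] F [ 0.6  0.2 -0.4] w 42.2 mm gf 30.0 q [ 0.27  0.44  1.7  -0.    1.   -1.3 ]
```

Call:
{"op": "servo_tool", "data": {"motion": "3.5 0 0.4 0 0 0 0;3.5 0 0 0.5 0 0 0;3.5 0 0 1 0 0 0;3.5 0 0 1 0 0 0;3.5 0 0 1 0 0 0;3.5 0 0 1 0 0 0;3.5 0 0 1 0 0 0;3.5 0 0 1 0 0 0;3.5 0 0 0.7 0 0 0;3.5 0 0 0 0 0 0"}}

```text
time: 7.18
ee_pos: [0.6024, 0.171, 0.0581]
eef_rot: [0.003, -3.139, 0.001]
wrist_force: [-0.4, -0.5, -1.1]
grip_width: 0.46
grasp_force: 30.0
```

Call:
{"op": "servo_tool", "data": {"motion": "5 0 0 0 0 0 0;7 0 0 0 0 0 0;7 0 0 -1 0 0 0;7 0 0 -3 0 0 0;8 0 0 -4 0 0 0;8 0 0 -4 0 0 0;8 0 0 -3 0 0 0;8 2.5 -2 0 0 0 0;8 2.9 -2.4 0 0 0 0;8 2.9 -2.4 0 0 0 0;8 2.9 -2.4 0 0 0 0;8 2.9 -2.4 1 0 0 0;8 2.5 -2 2 0 0 0;8 0 0 2 0 0 0;8 0 0 0 0 0 0;8 0 0 0 0 0 0"}}

```text
time: 8.52
ee_pos: [0.4381, 0.035, 0.1612]
eef_rot: [-0.002, 3.141, 0.0]
wrist_force: [0.6, 0.0, 0.2]
grip_width: 0.872
grasp_force: 0.0
```

```bash
python3 - <<'E'
from h import *
from plant import *
c=capture('wrist'); s,T=state(); pickle.dump(c,open('w4.pkl','wb')); save(c,'w4.png')
print(proj(c,[.431,.029,.02])/.7, proj(c,[.6025,.1695,.06])/.7)
E
```

```text
t 8.57 tcp [0.4391 0.0353 0.1617] psi -3.1399 tilt [0.0021 0.0003] F [ 0.2 -1.2 -0.7] w 80.1 mm gf 0.0 q [ 0.08  0.13  2.07  0.    0.94 -1.5 ]
[386.26760291 273.23876278] [578.05138985 514.24624009]
```

View pics/w4.png

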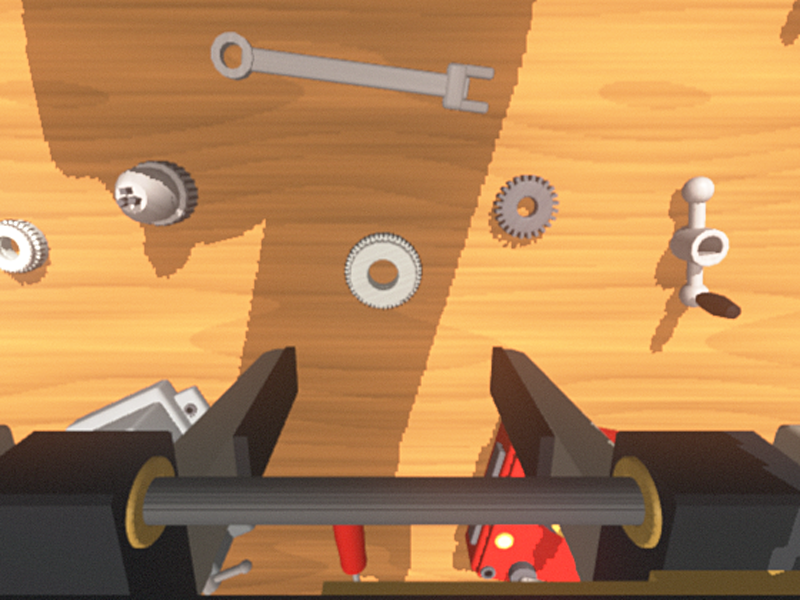

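The large dial's top is at (384,270) with its bore at (383,273). The gear is at (526,207), the crank hub top at (709,246) and the chuck at (155,193).

```bash
python3 - <<'E'
from h import *
c=pickle.load(open('w4.pkl','rb')); hsv=cv2.cvtColor(c['color'],cv2.COLOR_RGB2HSV)
k,e=blob(c,cv2.inRange(hsv,(0,0,60),(179,90,255)),(268,190),36); print(np.array(e[0])/.7,e[1], 'outer',rayT(c,*e[0],.161-.018),'bore',rayT(c,383*.7,273*.7,.161-.02)); state()
E
```

```text
[382.6120867  270.11629377] (52.156761169433594, 52.74764633178711) outer [ 0.00884012 -0.00865752  0.143     ] bore [ 0.00721455 -0.00834797  0.141     ]
t 8.57 tcp [0.4391 0.0353 0.1617] psi -3.1399 tilt [0.0021 0.0003] F [ 0.2 -1.2 -0.7] w 80.1 mm gf 0.0 q [ 0.08  0.13  2.07  0.    0.94 -1.5 ]
```

Call:
{"op": "servo_tool", "data": {"motion": "8 0.75 -0.85 2 0 0 0;8 0 0 3.8 0 0 0;8 0 0 3.8 0 0 0;8 0 0 3.3 0 0 0;8 0 0 1.8 0 0 0;8 0 0 1 0 0 0;8 0 0 0 0 0 0;4.5 0 0 0 0 0 0;4.5 0 0 0 0 0 0;4.5 0 0 0 0 0 0;4.5 0 0 0 0 0 0;4.5 0 0 0 0 0 0"}}

```text
time: 9.57
ee_pos: [0.4314, 0.0266, 0.0044]
eef_rot: [-0.003, 3.139, 0.0]
wrist_force: [-1.3, 0.6, 8.6]
grip_width: 0.585
grasp_force: 30.0
```

Call:
{"op": "servo_tool", "data": {"motion": "4.5 0 0 -2 0 0 0;4.5 0 0 -4 0 0 0;4.5 0 0 -4 0 0 0;4.5 0 0 -4 0 0 0;4.5 -1.2 1 -1 0 0 0;4.5 -2.5 2.1 0 0 0 0;4.5 -2.7 2.25 0 0 0 0;4.5 -2.7 2.25 0 0 0 0;4.5 -2.7 2.25 0 0 0 0;4.5 -2.7 2.25 0 0 0 0;4.5 -1.6 1.35 0 0 0 0;4.5 -1 0.85 0 0 0 0;4.5 0 0 1 0 0 0;4.5 0 0 1 0 0 0;4.5 0 0 0 0 0 0;4.5 0 0 0 0 0 0"}}

```text
time: 10.9
ee_pos: [0.5991, 0.1687, 0.132]
eef_rot: [0.002, -3.139, 0.001]
wrist_force: [-0.4, 0.6, -1.0]
grip_width: 0.588
grasp_force: 30.0
```

```bash
python3 - <<'E'
from h import *
from plant import *
c=capture('wrist'); s,T=state(); pickle.dump(c,open('w5.pkl','wb')); cv2.imwrite('pics/w5.png',cv2.resize(c['color'][150:330,180:420,::-1],(800,600),interpolation=cv2.INTER_CUBIC))
c=capture('wrist'); state()
E
```

```text
t 10.95 tcp [0.5998 0.1689 0.1327] psi -3.1405 tilt [-0.0017 -0.0006] F [-0.3 -1.2 -0.6] w 53.8 mm gf 30.0 q [ 0.27  0.44  1.71 -0.    1.   -1.3 ]
t 11.00 tcp [0.6003 0.169  0.1332] psi -3.1405 tilt [-0.0006 -0.0003] F [ 0.3  0.4 -1.4] w 54.1 mm gf 30.0 q [ 0.27  0.44  1.71 -0.    1.   -1.3 ]
```

View pics/w5.png

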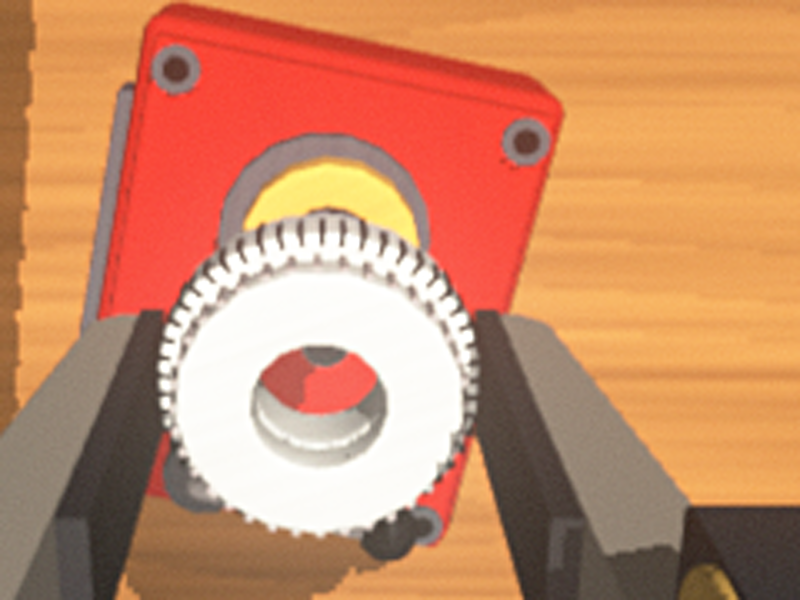

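The washer sits on the boss. The boss centre is at about (324,235), the held dial's bore top at about (320,405), and the stub's far edge at about (324,366).

```bash
python3 - <<'E'
from h import *
c=pickle.load(open('w5.pkl','rb')); f=lambda a,b:(180+a/3.333,150+b/3.333)
print('boss',rayT(c,*f(324,235),.1328-.052),'stub edge',rayT(c,*f(324,366),.1328-.116),'dial bore',rayT(c,*f(320,405),-.016))
E
```

```text
boss [-0.00367562  0.00056265  0.0808    ] stub edge [-0.00883596  0.00023286  0.0168    ] dial bore [ 9.38963426e-05 -6.05190853e-04 -1.60000000e-02]
```

Call:
{"op": "servo_tool", "data": {"motion": "4.5 -0.4 0.1 0 0 0 0;4.5 0 0 0.5 0 0 0;4.5 0 0 1 0 0 0;4.5 0 0 1 0 0 0;4.5 0 0 1 0 0 0;4.5 0 0 1 0 0 0;4.5 0 0 1 0 0 0;4.5 0 0 0.7 0 0 0;4.5 0 0 0.3 0 0 0;4.5 0 0 0 0 0 0"}}

```text
time: 11.83
ee_pos: [0.6045, 0.1707, 0.0673]
eef_rot: [0.003, -3.14, 0.001]
wrist_force: [-1.4, -0.6, -2.8]
grip_width: 0.591
grasp_force: 30.0
```

Call:
{"op": "servo_tool", "data": {"motion": "7 0 0 0 0 0 0;7.5 0 0 0 0 0 0;8 0 0 -1 0 0 0;8 0 0 -3 0 0 0;8 0 0 -4 0 0 0;8 0 0 -3 0 0 0;8 1 2 0 0 0 0;8 1.8 3.7 0 0 0 0;8 1.8 3.7 0 0 0 0;8 1.8 3.7 0 0 0 0;8 1.8 3.7 0 0 0 0;8 1.8 3.7 0 0 0 0;8 1.2 2.7 0 0 0 0;8 0.8 2 0 0 0 0.11;8 0 0 0 0 0 0.11;8 0 0 0 0 0 0.11;8 0 0 0 0 0 0.11;8 0 0 0 0 0 0;8 0 0 0 0 0 0"}}

```text
time: 13.42
ee_pos: [0.4849, 0.4229, 0.1794]
eef_rot: [0.677, 3.067, 0.002]
wrist_force: [-0.5, 0.2, 0.1]
grip_width: 0.871
grasp_force: 0.0
```

```bash
python3 - <<'E'
from h import *
from plant import *
c=capture('wrist'); s,T=state(); pickle.dump(c,open('w6.pkl','wb')); save(c,'w6.png')
E
```

```text
t 13.47 tcp [0.4848 0.4227 0.1791] psi 2.7070 tilt [0.0009 0.0007] F [ 0.2  0.5 -0.1] w 79.8 mm gf 0.0 q [ 0.71  0.41  1.63 -0.    1.1  -0.42]
```

View pics/w6.png

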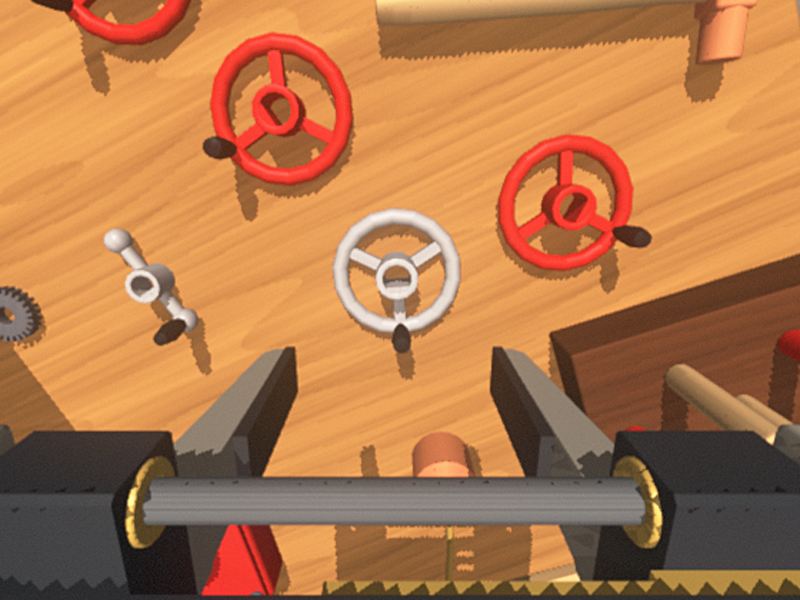

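The grey handwheel's rim is centred at (397.5,272). Its hub top is at (398,280), its handle at (402,340), and the other spoke ends are at (352,255) and (439,247).

```bash
python3 - <<'E'
from h import *
c=pickle.load(open('w6.pkl','rb')); g=lambda a,b,z:(rayT(c,a*.7,b*.7,.179-z)*1000).round(1)
hsv=cv2.cvtColor(c['color'],cv2.COLOR_RGB2HSV)
k,e=blob(c,cv2.inRange(hsv,(0,0,110),(179,70,255)),(278,190),55); print('rim',np.array(e[0])/.7,np.array(e[1])/.7)
R=g(e[0][0]/.7,e[0][1]/.7,.008); print('rim c',R,'by eye',g(397.5,272,.008),'hub',g(398,280,.028))
for n,p in (('handle top',g(402,344,.047)),('s1',g(352,254,.010)),('s2',g(440,247,.010))): print(n,p,np.arctan2(*(p-R)[[1,0]]))
u,v=397,280; cv2.imwrite('pics/w6c.png',cv2.resize(c['color'][135:255,225:335,::-1],(550,600),interpolation=cv2.INTER_CUBIC))
E
```

```text
rim [396.0231672  269.98260498] [121.85903277 125.96060617]
rim c [  2.4   1.  171. ] by eye [  0.8   2.2 171. ] hub [ -0.5   2.4 151. ]
handle top [-43.2   5.2 132. ] 3.049746527325056
s1 [ 15.4 -32.5 169. ] -1.20062549895268
s2 [ 20.8  34.4 169. ] 1.0672637777409297
```

View pics/w6c.png

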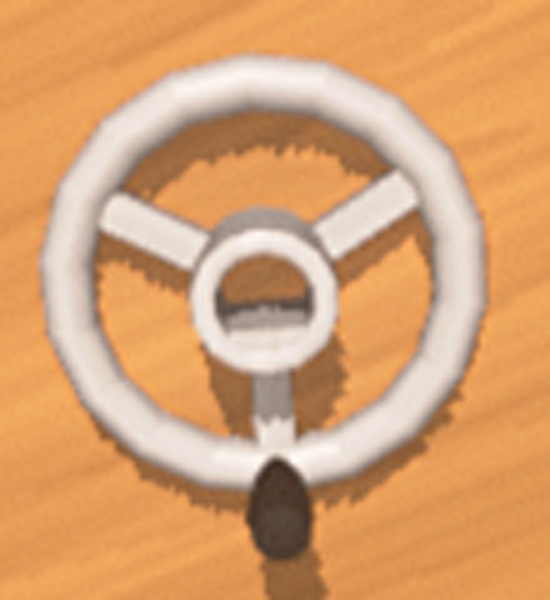

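The zoom shows the hub top at (264,301) with its D flat toward the handle at the bottom. The wheel is turned about 0.07 rad from the tool axis.

Call:
{"op": "servo_tool", "data": {"motion": "6 0 0.2 2 0 0 0;6 0 0 3.8 0 0 0;6 0 0 3.8 0 0 0;6 0 0 3.4 0 0 0;6 0 0 2 0 0 0;6 0 0 1.3 0 0 0;6 0 0 0 0 0 0;2 0 0 0 0 0 0;2 0 0 0 0 0 0;2 0 0 0 0 0 0;2 0 0 0 0 0 0;2 0 0 0 0 0 0;2 0 0 0 0 0 0"}}

```text
time: 14.55
ee_pos: [0.4861, 0.425, 0.0165]
eef_rot: [0.682, 3.065, 0.003]
wrist_force: [-0.4, -0.0, 7.6]
grip_width: 0.33
grasp_force: 30.0
```

Call:
{"op": "servo_tool", "data": {"motion": "2 0 0 -1.4 0 0 0;2 0 0 -4 0 0 0;2 0 0 -4 0 0 -0.079;2 0 0 -4 0 0 -0.079;2 -0.8 -0.9 -3 0 0 0;2 -2 -2.2 -1 0 0 0;2 -2.5 -2.7 0 0 0 0;2 -2.5 -2.7 0 0 0 0;2 -2.5 -2.7 0 0 0 0;2 -2.5 -2.7 0 0 0 0;2 -2.5 -2.7 0 0 0 0;2 -2.2 -2.4 0 0 0 0;2 -1.3 -1.4 0 0 0 0;2 -0.7 -0.7 0 0 0 0;2 0 0 0 0 0 0;2 0 0 0 0 0 0;2 0 0 0 0 0 0"}}

```text
time: 15.97
ee_pos: [0.6137, 0.1689, 0.1893]
eef_rot: [-0.438, -3.11, -0.001]
wrist_force: [0.1, 0.7, -2.9]
grip_width: 0.329
grasp_force: 30.0
```

```bash
python3 - <<'E'
from h import *
from plant import *
c=capture('wrist'); s,T=state(); pickle.dump(c,open('w7.pkl','wb')); cv2.imwrite('pics/w7.png',cv2.resize(c['color'][120:330,140:420,::-1],(800,600),interpolation=cv2.INTER_CUBIC))
capture('top');state()
E
```

```text
t 16.02 tcp [0.6137 0.1691 0.1893] psi 2.8626 tilt [-0.0005  0.0003] F [ 0.2 -0.3 -3.1] w 30.0 mm gf 30.0 q [ 0.27  0.39  1.63  0.    1.12 -1.03]
t 16.07 tcp [0.6137 0.1691 0.1892] psi 2.8628 tilt [-0.0004  0.0002] F [ 0.1  0.8 -2.4] w 30.4 mm gf 30.0 q [ 0.27  0.39  1.63  0.    1.12 -1.03]
```

View pics/w7.png

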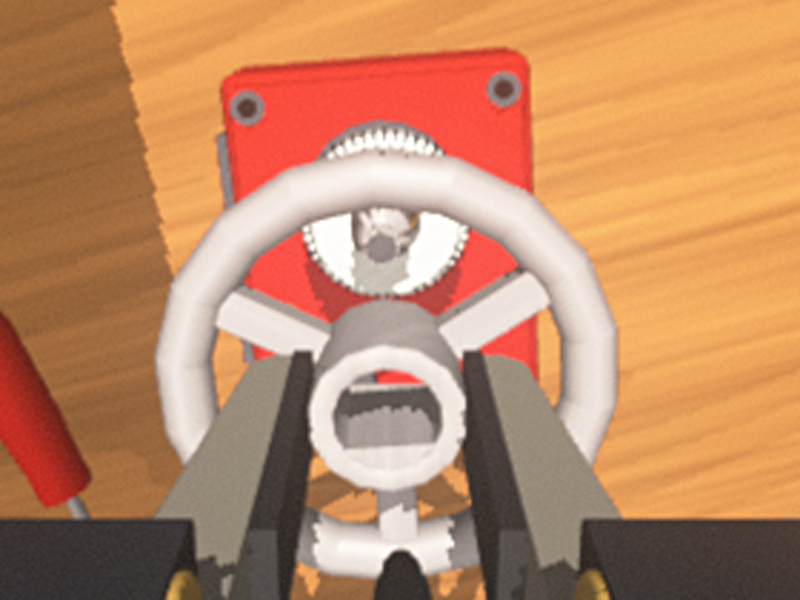

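The large dial is seated with the stub top at (382,247), the held hub top is at (388,418), and the apron screws are at (247,106) and (503,89).

```bash
python3 - <<'E'
from h import *
def spokes(fn,zt,cuv,zc,sat):
    c=pickle.load(open(fn,'rb')); hsv=cv2.cvtColor(c['color'],cv2.COLOR_RGB2HSV); m=cv2.inRange(hsv,(0,0,170),(179,sat,255))
    cx,cy=rayT(c,*cuv,zc)[:2]
    v,u=np.nonzero(m); P=np.array([rayT(c,a,b,zt)[:2] for a,b in zip(u,v)])-[cx,cy]; r=np.hypot(*P.T); a=np.arctan2(P[:,1],P[:,0])
    print(fn,'hub',cx,cy)
    for lo,hi in((-1.4,-.75),(.75,1.4)):
        for r0,r1 in((.024,.03),(.03,.038)):
            k=(r>r0)&(r<r1)&(a>lo)&(a<hi); print((r0,k.sum(),np.round(np.median(a[k]),3)),end=' ')
    print()
    return c
spokes('w6.pkl',.179-.010,(277.9,195.2),.179-.028,60)
c=spokes('w7.pkl',.006,(140+388/2.857,120+417.5/2.857),-.0117,60)
f=lambda a,b:(140+a/2.857,120+b/2.857)
a=rayT(c,*f(247,106),.1892-.046);b=rayT(c,*f(503,89),.1892-.046);d=b-a;print('apron y in tool: angle from tool y',np.arctan2(-d[0],d[1]))
print('stub',rayT(c,*f(382,247),.0732))
E
```

```text
w6.pkl hub 0.00040700235832798193 0.0016500385367722943
(0.024, np.int64(46), np.float64(-1.122)) (0.03, np.int64(62), np.float64(-1.124)) (0.024, np.int64(48), np.float64(0.951)) (0.03, np.int64(63), np.float64(0.951)) 
w7.pkl hub 0.0011269288067654454 -0.0007110334932590445
(0.024, np.int64(154), np.float64(-1.108)) (0.03, np.int64(207), np.float64(-1.117)) (0.024, np.int64(140), np.float64(0.968)) (0.03, np.int64(192), np.float64(0.972)) 
apron y in tool: angle from tool y -0.06579474793919048
stub [ 0.01081843 -0.00231185  0.0732    ]
```

Call:
{"op": "servo_tool", "data": {"motion": "2 0.97 -0.16 0 0 0 0;2 0 0 1 0 0 0;2 0 0 2 0 0 0;2 0 0 2 0 0 0;2 0 0 1 0 0 0;2 0 0 0.6 0 0 0;2 0 0 0 0 0 0;2 0 0 0 0 0 0"}}

```text
time: 16.73
ee_pos: [0.6048, 0.169, 0.1234]
eef_rot: [0.439, 3.111, -0.0]
wrist_force: [0.4, 0.4, -2.8]
grip_width: 0.332
grasp_force: 30.0
```

```bash
python3 - <<'E'
from h import *
from plant import *
c=capture('wrist'); s,T=state(); pickle.dump(c,open('w8.pkl','wb')); cv2.imwrite('pics/w8.png',cv2.resize(c['color'][180:330,180:380,::-1],(800,600),interpolation=cv2.INTER_CUBIC))
E
```

```text
t 16.78 tcp [0.6052 0.1691 0.1239] psi 2.8614 tilt [0.001  0.0003] F [-0.7 -0.4 -2.5] w 30.5 mm gf 30.0 q [ 0.27  0.45  1.7  -0.    0.98 -1.02]
```

View pics/w8.png

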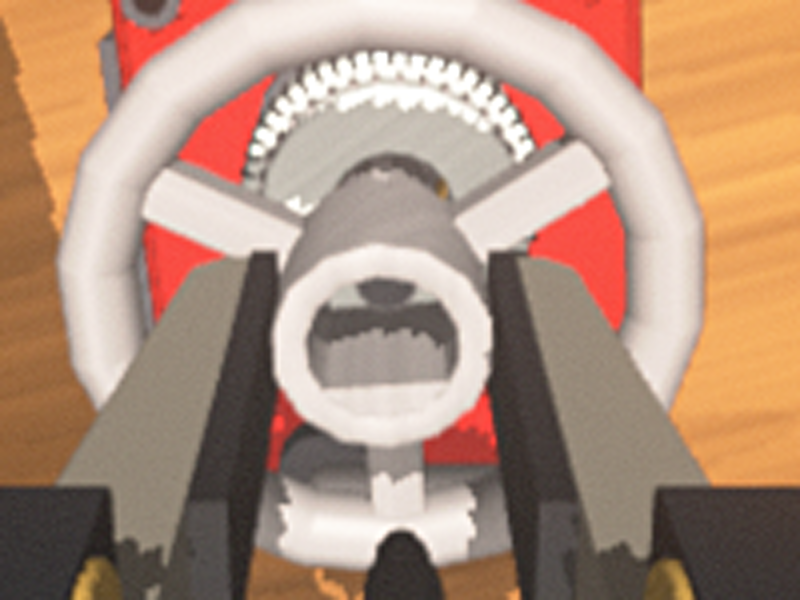

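The stub's far edge is at (387,305) seen through the bore, and the hub top circle is centred at (382,345).

```bash
python3 - <<'E'
from h import *
c=pickle.load(open('w8.pkl','rb')); f=lambda a,b:(180+a/4,180+b/4)
e=rayT(c,*f(387,305),.0077)*1000; h=rayT(c,*f(382,345),-.0117)*1000
print('stub far edge',e,'-> centre',e[0]+4.5,e[1],'hub',h, 'sides', rayT(c,*f(273,345),-.0117)[1]*1000,rayT(c,*f(491,345),-.0117)[1]*1000,'top/bot',rayT(c,*f(382,245),-.0117)[0]*1000,rayT(c,*f(382,445),-.0117)[0]*1000)
E
```

```text
stub far edge [-2.02160509 -0.10912496  7.7       ] -> centre 2.4783949061600405 -0.10912496316013058 hub [  1.05490268  -0.88107679 -11.7       ] sides -15.986793024741417 14.22463944758224 top/bot 15.981848062899608 -14.640082373895899
```

Call:
{"op": "servo_tool", "data": {"motion": "2 0.1 0.08 0 0 0 0;2 0 0 0.3 0 0 0;2 0 0 0.3 0 0 0;2 0 0 0.3 0 0 0;2 0 0 0.3 0 0 0;2 0 0 0 0 0 0"}}

```text
time: 17.28
ee_pos: [0.6035, 0.1697, 0.1104]
eef_rot: [-0.439, -3.11, 0.001]
wrist_force: [-0.3, -0.2, -3.7]
grip_width: 0.327
grasp_force: 30.0
```

Call:
{"op": "servo_tool", "data": {"motion": "2 0 0 0.3 0 0 0;2 0 0 0.3 0 0 0;2 0 0 0.3 0 0 0;2 0 0 0.2 0 0 0;2 0 0 0.1 0 0 0;2 0 0 0 0 0 0"}}

```text
time: 17.78
ee_pos: [0.6038, 0.1698, 0.0989]
eef_rot: [-0.439, -3.11, 0.0]
wrist_force: [-1.0, 0.1, -3.7]
grip_width: 0.33
grasp_force: 30.0
```

Call:
{"op": "servo_tool", "data": {"motion": "2 0 0 0.1 0 0 0;2 0 0 0.1 0 0 0;2 0 0 0 0 0 0"}}

```text
time: 18.03
ee_pos: [0.6043, 0.1699, 0.0982]
eef_rot: [0.439, 3.11, 0.0]
wrist_force: [-2.5, -0.8, 6.1]
grip_width: 0.334
grasp_force: 30.0
```

Call:
{"op": "servo_tool", "data": {"motion": "4 0 0 0 0 0 0;6 0 0 0 0 0 0;6 0 0 -1 0 0 0;7 0 0 -3 0 0 -0.09;7 0 0 -4 0 0 -0.09;7 0.8 -1.7 -1 0 0 -0.1;7 1.75 -3.78 0 0 0 0;7 1.75 -3.78 0 0 0 0;7 1.75 -3.78 0 0 0 0;7 1.75 -3.78 0 0 0 0;7 1.75 -3.78 0 0 0 0;7 1.75 -3.78 0 0 0 0;7 1.75 -3.78 0 0 0 0;7 1.75 -3.78 0 0 0 0;7 1.75 -3.78 0 0 0 0;7 1.7 -3.58 1 0 0 0;7 0.8 -1.8 2 0 0 0;7 0 0 0 0 0 0;7 0 0 0 0 0 0"}}

```text
time: 19.62
ee_pos: [0.4109, -0.2407, 0.1572]
eef_rot: [-0.005, -3.141, -0.001]
wrist_force: [0.8, -0.0, 0.9]
grip_width: 0.757
grasp_force: 0.0
```

```bash
python3 - <<'E'
from h import *
from plant import *
c=capture('wrist'); s,T=state(); pickle.dump(c,open('w9.pkl','wb'))
g=proj(c,[.4137,-.2417,.016]);print(g)
hsv=cv2.cvtColor(c['color'],cv2.COLOR_RGB2HSV); k,e=blob(c,cv2.inRange(hsv,(0,0,90),(179,90,255)),g,45); print(e,'tool',rayT(c,*e[0],s['ee_pos'][2]-.013))
print(cv2.boundingRect(k),cv2.contourArea(k))
t=capture('top'); pickle.dump(t,open('t9.pkl','wb'))
E
```

```text
t 19.67 tcp [ 0.4118 -0.2402  0.1578] psi 3.1399 tilt [0.0002 0.0002] F [-0.8 -0.3  0.4] w 69.9 mm gf 0.0 q [-0.53  0.19  2.    0.    0.95 -2.1 ]
[275.25429584 200.8856975 ]
((277.5546875, 198.7993621826172), (35.0834846496582, 35.50682067871094), 20.33011245727539) tool [-0.0018388   0.00125316  0.14477404]
(260, 181, 36, 37) 975.0
```

Call:
{"op": "servo_tool", "data": {"motion": "7 -0.26 0.12 2 0 0 0;7 0 0 3.8 0 0 0;7 0 0 3.8 0 0 0;6.5 0 0 2.9 0 0 0;6 0 0 1.8 0 0 0;6 0 0 1 0 0 0;6 0 0 0 0 0 0;2.5 0 0 0 0 0 0;2.5 0 0 0 0 0 0;2.5 0 0 0 0 0 0;2.5 0 0 0 0 0 0;2.5 0 0 0 0 0 0"}}

```text
time: 20.72
ee_pos: [0.4153, -0.2394, 0.0055]
eef_rot: [0.001, 3.139, -0.002]
wrist_force: [0.6, 2.3, 6.7]
grip_width: 0.392
grasp_force: 30.0
```

Call:
{"op": "servo_tool", "data": {"motion": "2.5 0 0 -2 0 0 0;2.5 0 0 -4 0 0 0;2.5 0 0 -4 0 0 0;2.5 0 0 -4 0 0 0;2.5 0 0 -4 0 0 0;2.5 -1.1 0.5 -2 0 0 0;2.5 -2.6 1.1 -1 0 0 0;2.5 -3 1.3 0 0 0 0;2.5 -3 1.3 0 0 0 0;2.5 -3 1.3 0 0 0 0;2.5 -3 1.3 0 0 0 0;2.5 -2.6 1.1 0 0 0 0;2.5 -1.3 0.5 0 0 0 0;2.5 -0.7 0.3 0 0 0 0;2.5 0 0 0 0 0 0;2.5 0 0 0 0 0 0;2.5 0 0 0 0 0 0"}}

```text
time: 22.13
ee_pos: [0.6161, -0.1526, 0.2143]
eef_rot: [-0.001, -3.141, 0.0]
wrist_force: [0.4, 0.8, -1.6]
grip_width: 0.394
grasp_force: 30.0
```

```bash
python3 - <<'E'
from h import *
from plant import *
c=capture('wrist'); s,T=state(); pickle.dump(c,open('w10.pkl','wb')); c2=capture('wrist'); pickle.dump(c2,open('w10b.pkl','wb')); s,T=state(); z=s['ee_pos'][2]
hsv=cv2.cvtColor(c['color'],cv2.COLOR_RGB2HSV); h,sa,v=cv2.split(hsv)
red=(((h<8)|(h>172))&(sa>150)).astype(np.uint8)*255
g=proj(c,[.597,-.154,.12]); print('pred',g,proj(c,[.597,-.154,.166]))
cs,hi=cv2.findContours(red,cv2.RETR_CCOMP,cv2.CHAIN_APPROX_NONE)
for i,k in enumerate(cs):
    if cv2.contourArea(k)>150: print(i,hi[0][i],cv2.contourArea(k),cv2.boundingRect(k),cv2.fitEllipse(k), cv2.boxPoints(cv2.minAreaRect(k)).round(1).tolist())
E
```

```text
t 22.18 tcp [ 0.6162 -0.1526  0.2144] psi 3.1405 tilt [-0.0004 -0.0001] F [0.8 0.5 0.4] w 36.0 mm gf 30.0 q [-0.25  0.37  1.61 -0.    1.16 -1.81]
t 22.23 tcp [ 0.6163 -0.1526  0.2144] psi 3.1404 tilt [-0.0002 -0.0001] F [-0.   0.1  0.2] w 35.9 mm gf 30.0 q [-0.25  0.37  1.61 -0.    1.16 -1.81]
pred [274.72964868 190.57688634] [274.56044075 205.33172922]
0 [ 2 -1  1 -1] 1334.0 (385, 184, 22, 69) ((395.4468994140625, 215.912841796875), (22.576051712036133, 81.28936004638672), 0.4561614692211151) [[385.0, 184.0], [406.0, 184.0], [406.0, 252.0], [385.0, 252.0]]
2 [ 3  0 -1 -1] 2118.5 (227, 155, 85, 78) ((269.3856506347656, 193.4736328125), (62.850006103515625, 72.65381622314453), 70.65116882324219) [[225.1999969482422, 183.1999969482422], [288.79998779296875, 153.1999969482422], [313.5, 205.5], [249.89999389648438, 235.5]]
3 [-1  2  4 -1] 7174.0 (473, 128, 87, 129) ((524.5008544921875, 195.19667053222656), (86.41064453125, 130.33349609375), 10.090929985046387) [[470.8999938964844, 239.10000610351562], [493.79998779296875, 119.69999694824219], [581.9000244140625, 136.6999969482422], [559.0, 256.0]]
9 [10  8 -1  3] 167.5 (513, 205, 16, 15) ((520.7149047851562, 211.8601837158203), (13.597439765930176, 15.831111907958984), 58.31753158569336) [[510.5, 212.5], [521.5, 201.5], [531.0, 211.0], [520.0, 222.0]]
14 [15 13 -1  3] 1100.5 (481, 145, 45, 80) ((503.4050598144531, 182.5956573486328), (14.566472053527832, 115.95042419433594), 23.034990310668945) [[479.29998779296875, 219.89999389648438], [513.0, 141.3000030517578], [526.2999877929688, 147.0], [492.6000061035156, 225.60000610351562]]
```

```bash
cat >> h.py <<'E'
def redmask(c):
    h,s,v=cv2.split(cv2.cvtColor(c['color'],cv2.COLOR_RGB2HSV)); return ((h<8)|(h>172))&(s>150)
def arc(c,m,uv,zt,angs,r0,r1):
    """walk outward from uv until mask m turns true; circle fit in the tool plane zt"""
    P=[]
    for a in angs:
        for r in np.arange(r0,r1,.25):
            u,v=uv[0]+r*np.cos(a),uv[1]+r*np.sin(a)
            if m[int(round(v)),int(round(u))]: P.append(rayT(c,u-.0,v,zt)[:2]); break
    P=np.array(P); A=np.c_[2*P,np.ones(len(P))]; x,*_=np.linalg.lstsq(A,(P**2).sum(1),rcond=None)
    R=np.sqrt(x[2]+x[0]**2+x[1]**2); res=np.hypot(*(P-x[:2]).T)-R
    k=abs(res)<.0012
    if k.sum()<len(P): x,*_=np.linalg.lstsq(A[k],(P[k]**2).sum(1),rcond=None); R=np.sqrt(x[2]+x[0]**2+x[1]**2)
    return x[:2]*1000,R*1000,k.sum(),len(P)
E
python3 - <<'E'
from h import *
c=pickle.load(open('w10.pkl','rb')); m=redmask(c)
for z in (.2143,):
  for a0,a1 in((180,360),(160,380),(200,340)):
    print(arc(c,m,(274.7,190.5),z-.12,np.radians(np.arange(a0,a1,4)),8,30))
# check with apron-type known: edges of plate
Q=lambda p:rayT(c,*p,.2143-.112)*1000
pts=[(225.2,183.2),(288.8,153.2),(313.5,205.5),(249.9,235.5)]; P=[Q(p) for p in pts]
for i in range(4):
    d=P[(i+1)%4]-P[i]; print(P[i].round(1),np.hypot(d[0],d[1]).round(1),np.arctan2(-d[0],d[1]))
hsv=cv2.cvtColor(c['color'],cv2.COLOR_RGB2HSV)
for vv in range(160,246,3): print(vv,''.join('R' if m[vv,u] else ('#' if hsv[vv,u,2]>200 else '+' if hsv[vv,u,2]>150 else '-' if hsv[vv,u,2]>90 else '.') for u in range(222,326,2)))
E
```

```text
(array([14.12211448, -5.91156535]), np.float64(17.774438378833402), np.int64(39), 45)
(array([13.55590208, -5.92542107]), np.float64(18.249306065916194), np.int64(53), 55)
(array([14.07638335, -5.99997409]), np.float64(17.82694304104268), np.int64(35), 35)
[ 23.6 -45.1 102.3] 61.4 -0.43970743390036243
[ 49.8  10.5 102.3] 51.8 1.116495546491803
[  3.2  33.2 102.3] 64.6 2.6784554258603834
[-25.6 -24.5 102.3] 53.4 -1.966473000441353
160 #################+++##+++++RRRRRRRRR######+#########
163 ##############++###+++++RRRRRRRRRRRR###############+
166 ###########++###++++RRRRRRRRRRRRRRRRR######+#######+
169 ########++###++++RRRRRRRRRRRRRRRRRRRRR######+#####++
172 +###+++###++++RRRRRRRRRRRRRRRRRRRRRRRR############++
175 ++++###++++RRRRRRRRRRRRRRRRRRRRRRRRRRRR######+###+++
178 +#####++RRRRRRRRRRRR+-------+RRRRRRRRRRR######+#++++
181 +###RRRRRRRRRRRRR#---+--++++--+RRRR---+R#######+++++
184 +++RRRRRRRRRRRRR+++--++-++-+++--+R--..-+R#++++++++++
187 +++RRRRRRRRRRRR++++++-++-+-++-++-++-..-#RR+++++#++++
190 ++++RRRRRRRRRR#++++++-+++++++++---RR+++RRR++####--++
193 +++++RRRRRRRRR++++++--+++++++++++-#
[... 286 characters left out ...]
RRRRRRRR###+----
211 +++++++++++--+RRR---++++--#-++-#RRRRRRRR#+#++-------
214 +##+++++++RRRRRRRRR--+-+--+--+RRRRRRR++#++----------
217 ###++++++++RRRRRRRRRRR++#++RRRRRRR+-----------------
220 ###+++++++++RRRRRRRRRRRRRRRRRR+-----+---------------
223 ##++++++++++RRRRRRRRRRRRRRR+----++++###-----------++
226 ##+++++++++++RRRRRRRR+++##++###+-++#####---------+++
229 #+++++++++++++RRRR++-+#-+##-##-+#+-#####--++#----+++
232 #++++++++++++++R+-+#-######+##-###-#++++####------++
235 #++++++++++++++++-#####+#+##+#+##+###-#####------+++
238 ++++++++++++++-+##-#++##############+##-###----+++--
241 +++++++++++++-#-#######################-+++-+++----+
244 ++++++++..---############################--...-+++++
```

```bash
python3 - <<'E'
from h import *
c=pickle.load(open('w10.pkl','rb')); hsv=cv2.cvtColor(c['color'],cv2.COLOR_RGB2HSV); m=redmask(c)
for vv in range(218,304,2): print(vv,''.join('R' if m[vv,u] else ('w' if hsv[vv,u,1]>110 else chr(48+min(9,int(hsv[vv,u,2])//26))) for u in range(230,320,1)))
E
```

```text
218 wwwwwwwwwwwwwwRRRRRRRRRRRRRRRRRRRRRRRw778wRRRRRRRRRRRRRRRw65555555555555555555544333455555
220 wwwwwwwwwwwwwwwRRRRRRRRRRRRRRRRRRRRRRRRRRRRRRRRRRRRRw6555555555655554555554433333333345555
222 wwwwwwwwwwwwwwwwRRRRRRRRRRRRRRRRRRRRRRRRRRRRRRRRw65555555566666665798643333344443333334555
224 wwwwwwwwwwwwwwwwwRRRRRRRRRRRRRRRRRRRRRRRRRRw6555555555555666666799999864455555554333333456
226 wwwwwwwwwwwwwwwwwwRRRRRRRRRRRRRRRRww7776777776678877777655666899999998865555555443334444ww
228 wwwwwwwwwwwwwwwwwwwRRRRRRRRRRRww667777447888864788874478875357999999999755555556764455444w
230 wwwwwwwwwwwwwwwwwwwwRRRRRRw567653578886489999759999954898873588889999875556677876655555544
232 wwwwwwwwwwwwwwwwwwwwwwRRw53577763699999589999769999958999994588876776567788888875555555544
234 wwwwwwwwwwwwwwwwwwwwww66643699999599998699778887799967999975999983577888888888665555555554
236 wwwwwwwwwwwwwwwwwwwww556775699997689866888888888888867899769999984688778888887555555555555
238 wwwwwwwwwwwwwwwwwww543699997589867788998999999999999899886789977699997358888875555555wwwww
240 wwwwwwwwwwwwwwwww6555469999756789999999999999999999
[... 2284 characters left out ...]
88997wwwwwwwwwwwwwwwwwww22222222222
290 332222222223wwwwwwwwwwwwwwwwwwwwwwwww999ww99999998w6887wwwwwwwwwwwwwwwwwwwwwwww32222222222
292 23322222222wwwwwwwwwwwwwwwwwwwwwwwwwwwwwwwwwwwwww6wwwwwwwwwwwwwwwwwwwwwwwwwwwww32222222222
294 22222222222wwwwwwwwwwwwwwwwwwwwwwwwwwwwwwwwwwwwwwwwwwwwwwwwwwwwwwwwwwwwwwwwwwwww2222222222
296 22222222223wwwwwwwwwwwwwwwwwwwwwwwwwwwwwwwwwwwwwwwwwwwwwwwwwwwwwwwwwwwwwwwwwwwww3222222222
298 2222222222wwwwwwwwwwwwwwwwwwwwwwwwwwwwwwwwwwwwwwwwwwwwwwwwwwwwwwwwwwwwwwwwwwwwwww222222222
300 2222222223wwwwwwwwwwwwwwwwwwwwwwwwwwwwwwwwwwwwwwwwwwwwwwwwwwwwwwwwwwwwwwwwwwwwwww222222222
302 222222222wwwwwwwwwwwwwwwwwwwwwwwwwwwwwwwwwwwwwwwwwwwwwwwwwwwwwwwwwwwwwwwwwwwwwwww322222222
```

```bash
python3 - <<'E'
from h import *
c=pickle.load(open('w10.pkl','rb'))
for v in (263,265,266.5): print(rayT(c,275.3,v,-.0115)*1000)
print('top/bottom of face',rayT(c,275.3,291,-.0115)*1000,rayT(c,275.3,250,-.0115)*1000)
state()
E
```

```text
[  2.93828835  -0.99176104 -11.5       ]
[  1.71815344  -0.99194492 -11.5       ]
[  0.79983818  -0.99208333 -11.5       ]
top/bottom of face [-14.60052044  -0.99440434 -11.5       ] [ 10.7517295   -0.99058346 -11.5       ]
t 22.23 tcp [ 0.6163 -0.1526  0.2144] psi 3.1404 tilt [-0.0002 -0.0001] F [-0.   0.1  0.2] w 35.9 mm gf 30.0 q [-0.25  0.37  1.61 -0.    1.16 -1.81]
```

Call:
{"op": "servo_tool", "data": {"motion": "2.5 1.2 -0.49 0 0 0 0;2.5 0 0 1.5 0 0 0;2.5 0 0 2 0 0 0;2.5 0 0 1 0 0 0;2.5 0 0 0.8 0 0 0;2.5 0 0 0.8 0 0 0;2.5 0 0 0.7 0 0 0;2.5 0 0 0 0 0 0"}}

```text
time: 22.9
ee_pos: [0.6046, -0.1569, 0.145]
eef_rot: [-0.001, -3.14, -0.001]
wrist_force: [-0.1, 0.7, -0.9]
grip_width: 0.391
grasp_force: 30.0
```

Call:
{"op": "servo_tool", "data": {"motion": "2.5 0 0 0.6 0 0 0;2.5 0 0 0.6 0 0 0;2.5 0 0 0.5 0 0 0;2.5 0 0 0.2 0 0 0;2.5 0 0 0 0 0 0"}}

```text
time: 23.32
ee_pos: [0.6049, -0.1568, 0.1265]
eef_rot: [-0.0, -3.141, -0.0]
wrist_force: [-0.6, 0.8, 0.4]
grip_width: 0.392
grasp_force: 30.0
```

Call:
{"op": "servo_tool", "data": {"motion": "4.5 0 0 0 0 0 0;5.5 0 0 0 0 0 0;6 0 0 -1 0 0 0;6 0 0 -3 0 0 0;6 0 0 -4 0 0 0;6 0.8 1.7 -1 0 0 0;6 1.75 3.65 0 0 0 0;6 1.75 3.65 0 0 0 0;6 1.75 3.65 0 0 0 0;6 1.75 3.65 0 0 0 0;6 1.75 3.65 0 0 0 0;6 1.75 3.65 0 0 0 0;6 1.75 3.65 0 0 0 0;6 1.75 3.65 0 0 0 0;6 1.75 3.65 0 0 0 0;6 1.75 3.65 1 0 0 0;6 1 1.8 2 0 0 0;6 0.4 0.7 2 0 0 0;6 0 0 0 0 0 0;6 0 0 0 0 0 0"}}

```text
time: 24.98
ee_pos: [0.408, 0.2501, 0.1676]
eef_rot: [0.002, -3.141, 0.001]
wrist_force: [0.7, 1.0, 0.1]
grip_width: 0.655
grasp_force: 0.0
```

```bash
python3 - <<'E'
from h import *
from plant import *
c=capture('wrist'); s,T=state(); pickle.dump(c,open('w11.pkl','wb')); z=s['ee_pos'][2]
p=proj(c,[.408,.25,.02]); print(p)
hsv=cv2.cvtColor(c['color'],cv2.COLOR_RGB2HSV); u0,v0=p.astype(int)
for vv in range(v0-66,v0+74,2): print(vv,''.join('w' if hsv[vv,u,1]>100 and hsv[vv,u,2]>90 else chr(48+min(9,int(hsv[vv,u,2])//26)) for u in range(u0-45,u0+45)))
print(u0-45)
E
```

```text
t 25.03 tcp [0.4089 0.25   0.1683] psi -3.1415 tilt [0.0006 0.    ] F [ 0.4 -0.5  0.3] w 60.5 mm gf 0.0 q [ 0.55  0.18  1.98 -0.    0.98 -1.02]
[276.30988574 196.72220605]
130 wwwwwwwwwwwwwwwwwwwwwwwwwwwwwwwwwwwwwwwwwwwwwwwwwwwwwwwwwwwwwwwwwwwwwwwwwwwwwwwwwwwwwwwwww
132 wwwwwwwwwwwwwwwwwwwwwwwwwwwwwwwwwwwwwwwwwwwwwwwwwwwwwwwwwwwwwwwwwwwwwwwwwwwwwwwwwwwwwwwwww
134 wwwwwwwwwwwwwwwwwwwwwwwwwwwwwwwwwwwwwwwwwwwwwwwwwwwwwwwwwwwwwwwwwwwwwwwwwwwwwwwwwwwwwwwwww
136 wwwwwwwwwwwwwwwwwwwwwwwwwwwwwwwwwwwwwwwwwwwwwwwwwwwwwwwwwwwwwwwwwwwwwwwwwwwwwwwwwwwwwwwwww
138 wwwwwwwwwwwwwwwwwwwwwwwwwwwwwwwwwwwwwwwwwwwwwwwwwwwwwwwwwwwwwwwwwwwwwwwwwwwwwwwwwwwwwwwwww
140 wwwwwwwwwwwwwwwwwwwwwwwwwwwwwwwwwwwwwwwwwwwwwwwwwwwwwwwwwwwwwwwwwwwwwwwwwwwwwwwwwwwwwwwwww
142 wwwwwwwwwwwwwwwwwwwwwwwwwwwwwwwwwwwwwwwwwwwwwwwwwwwwwwwwwwwwwwwwwwwwwwwwwwwwwwwwwwwwwwwwww
144 wwwwwwwwwwwwwwwwwwwwwwwwwwwwwwwwwwwwwwwwwwwwwwwwwwwwwwwwwwwwwwwwwwwwwwwwwwwwwwwwwwwwwwwwww
146 wwwwwwwwwwwwwwwwwwwwwwwwwwwwwwwwwwwwwwwwwwwwwwwwwwwwwwwwwwwwwwwwwwwwwwwwwwwwwwwwwwwwwwwwww
148 wwwwwwwwwwwwwwwwwwwwwwwwwwwwwwwwwwwwwwwwwwwwwwwwwwwwwwwwwwwwwwwwwwwww
[... 5025 characters left out ...]
wwwwwwwwwwwwwwwwwwwwwwwwwwwwwww
256 wwwwwwwwwwwwwwwwwwwwwwwwwwwwwwwwwwwwwwwwwwwwwwwwwwwwwwwwwwwwwwwwwwwwwwwwwwwwwwwwwwwwwwwwww
258 wwwwwwwwwwwwwwwwwwwwwwwwwwwwwwwwwwwwwwwwwwwwwwwwwwwwwwwwwwwwwwwwwwwwwwwwwwwwwwwwwwwwwwwwww
260 wwwwwwwwwwwwwwwwwwwwwwwwwwwwwwwwwwwwwwwwwwwwwwwwwwwwwwwwwwwwwwwwwwwwwwwwwwwwwwwwwwwwwwwwww
262 wwwwwwwwwwwwwwwwwwwwwwwwwwwwwwwwwwwwwwwwwwwwwwwwwwwwwwwwwwwwwwwwwwwwwwwwwwwwwwwwwwwwwwwwww
264 wwwwwwwwwwwwwwwwwwwwwwwwwwwwwwwwwwwwwwwwwwwwwwwwwwwwwwwwwwwwwwwwwwwwwwwwwwwwwwwwwwwwwwwwww
266 wwwwwwwwwwwwwwwwwwwwwwwwwwwwwwwwwwwwwwwwwwwwwwwwwwwwwwwwwwwwwwwwwwwwwwwwwwwwwwwwwwwwwwwwww
268 wwwwwwwwwwwwwwwwwwwwwwwwwwwwwwwwwwwwwwwwwwwwwwwwwwwwwwwwwwwwwwwwwwwwwwwwwwwwwwwwwwwwwwwwww
231
```

```bash
python3 - <<'E'
from h import *
c=pickle.load(open('w11.pkl','rb')); g=lambda u,v,z:(rayT(c,u,v,.1685-z)*1000).round(1)
a=g(271,161.6,.0095); b=g(282.2,232,.0095); print('balls',a,b,'len',np.hypot(*(a-b)[:2]),'mid',(a+b)/2,'rot',np.arctan2(*(a-b)[[1,0]]))
a=g(273.3,178,.010);b=g(280,220,.010);print('arms rot',np.arctan2(*(a-b)[[1,0]])); print('hub',g(276.5,201,.026),'handle top',g(282.5,241,.05)); state()
E
```

```text
balls [ 34.4  -5.5 159. ] [-43.8   6.6 159. ] len 79.13058827027636 mid [ -4.7    0.55 159.  ] rot -0.15351404762631646
arms rot -0.15506206297682343
hub [ -3.6   0.2 142.5] handle top [-37.8   6.  118.5]
t 25.03 tcp [0.4089 0.25   0.1683] psi -3.1415 tilt [0.0006 0.    ] F [ 0.4 -0.5  0.3] w 60.5 mm gf 0.0 q [ 0.55  0.18  1.98 -0.    0.98 -1.02]
```

Call:
{"op": "servo_tool", "data": {"motion": "5 -0.38 0.1 0 0 0 0;5 0 0 2 0 0 -0.077;5 0 0 3.8 0 0 -0.077;5 0 0 3.8 0 0 0;5 0 0 3.7 0 0 0;5 0 0 2 0 0 0;5 0 0 1 0 0 0;5 0 0 0 0 0 0;1.2 0 0 0 0 0 0;1.2 0 0 0 0 0 0;1.2 0 0 0 0 0 0;1.2 0 0 0 0 0 0;1.2 0 0 0 0 0 0"}}

```text
time: 26.12
ee_pos: [0.4132, 0.2517, 0.0055]
eef_rot: [-0.241, 3.13, 0.002]
wrist_force: [-0.9, -2.2, 8.3]
grip_width: 0.272
grasp_force: 30.0
```

Call:
{"op": "servo_tool", "data": {"motion": "1.2 0 0 -2 0 0 0;1.2 0 0 -4 0 0 -0.097;1.2 0 0 -4 0 0 -0.097;1.2 0 0 -4 0 0 -0.096;1.2 0 -1.5 -4 0 0 0;1.2 0 -2.5 -3 0 0 0;1.2 0 -3.7 -1 0 0 0;1.2 0 -4 0 0 0 0;1.2 0 -4 0 0 0 0;1.2 0 -4 0 0 0 0;1.2 0 -4 0 0 0 0;1.2 0 -4 0 0 0 0;1.2 0 -4 0 0 0 0;1.2 -0.2 -4 0 0 0 0;1.2 -0.2 -4 0 0 0 0;1.2 -0.2 -3.7 0 0 0 0;1.2 -0.1 -2.2 0 0 0 0;1.2 0 -1.5 0 0 0 0;1.2 0 0 0 0 0 0;1.2 0 0 0 0 0 0"}}

```text
time: 27.78
ee_pos: [0.6201, -0.1707, 0.223]
eef_rot: [0.69, -3.064, -0.001]
wrist_force: [-0.0, 0.4, -2.1]
grip_width: 0.272
grasp_force: 30.0
```

```bash
python3 - <<'E'
from h import *
from plant import *
c=capture('wrist'); s,T=state(); pickle.dump(c,open('w12.pkl','wb')); z=s['ee_pos'][2]
save(c,'w12.png')
m=redmask(c); hsv=cv2.cvtColor(c['color'],cv2.COLOR_RGB2HSV)
p=proj(c,[.6027,-.158,.12]); print(p,proj(c,[.6027,-.158,.166]))
u0=int(p[0])-45
for vv in range(int(p[1])-38,int(p[1])+100,2): print(vv,''.join('R' if m[vv,u] else 'w' if hsv[vv,u,1]>100 and hsv[vv,u,2]>90 else chr(48+min(9,int(hsv[vv,u,2])//26)) for u in range(u0-30,u0+82)))
print(u0-30)
E
```

```text
t 27.83 tcp [ 0.6198 -0.17    0.2231] psi -2.6978 tilt [-0.001   0.0008] F [-0.1 -0.4 -1.1] w 24.6 mm gf 30.0 q [-0.27  0.37  1.58  0.    1.19 -2.28]
[297.01574162 198.48746546] [301.02969991 214.00401187]
160 wwwwwwwwwwwwwwwwwwwwwwwwwwwwwww889999988888888888888888888888888888888888888888888888888888888888888888888888888
162 wwwwwwwwwwwwwwwwwwwwwwwwwwwwww7999999999999988888888888888888888888888888888888888988898889889998899999999999999
164 wwwwwwwwwwwwwwwwwwwwwwwwwwwwww7999999999999756666666666666666666666666666666666666666666666666666666899999999999
166 wwwwwwwwwwwwwwwwwwwwwwwwwwwwwwww555565555555666666666666666666666666666666666666666666666666666666666678888wwwww
168 wwwwwwwwwwwwwwwwwwwwwwwwwwwwwwww5555555555wRRRRRRRRRRRRRRRRRRRRRRRRRRRRRRRRRRRRRRRRRRRRRRRRRRRRRRRRRRRRRRwwwwwww
170 wwwwwwwwwwwwwwwwwwwwwwwwwwwwwwww555566555RRRRRRRRRRRRRRRRRRRRRRRRRRRRRRRRRRRRRRRRRRRRRRRRRRRRRRRRRRRRRRRRRRRRwww
172 wwwwwwwwwwwwwwwwwwwwwwwwwwwwwwww555555556RRRRRRRRRRRRRRRRRRRRRRRRRRRRRRRRRRRRRRRRRRRRRRRRRRRRRRRRRRRRRRRRRRRRRww
174 wwwwwwwwwwwwwwwwwwwwwwwwwwwwwwww555555656RRRRRRRRRRRRRRRRRRRRRRRRRRRRRR
[... 6482 characters left out ...]
555555555555555322222222222222wwww7899999999999555666665555566666666666wwww222222222222222355555555555555555555
288 5555555555555554222222222222222wwwwww788999999986666666666666666666666wwwwwww11222222222222345555555555555555555
290 3333344444455553222222222222223wwwwwwwww788999866666666666666666666wwwwwwwwww11221222222222245555555555555555555
292 333333333334555222222222222222wwwwwwwwwwwww665566666666666665556wwwwwwwwwwwww21211222222222235555555555555555555
294 333333333334554222222222222222wwwwwwwwwwwwwww55566666666555544wwwwwwwwwwwwwww21122122222222224555555555555555555
296 333333333333332122222222222222wwwwwwwwwwwwwww55556666666555544wwwwwwwwwwwwwwww1122212222222223555555555555555555
222
```

```bash
python3 - <<'E'
from h import *
c=pickle.load(open('w12.pkl','rb')); g=lambda u,v,z:(rayT(c,u,v,z)*1000).round(2)
print('stub',g(301.4,213.5,.0571)); print('hub near/far',g(275.3,250.7,-.0205),g(275.3,292.8,-.0205),'L/R',g(252,271,-.0205),g(298.7,271,-.0205))
print('bore top row 259, left/right',g(275.3,258.3,-.0205),g(261,268,-.0205),g(290.5,268,-.0205))
# arm ball near end + plate edge angle
m=redmask(c); P=np.array([rayT(c,u,np.nonzero(m[150:200,u])[0][0]+150,.2231-.112)[:2] for u in range(266,326)]); f=np.polyfit(P[:,1],P[:,0],1); print('plate rot',-f[0])
hsv=cv2.cvtColor(c['color'],cv2.COLOR_RGB2HSV)
print('arm', g((222+45+222+62.5)/2,218,.0-.005),g((222+45+222+64)/2,238,-.005))
b=[(222+(35+66)/2)]
E
```

```text
stub [ 9.98 18.67 57.1 ]
hub near/far [ 14.39  -0.99 -20.5 ] [-10.23  -0.99 -20.5 ] L/R [  2.78 -13.25 -20.5 ] [  2.78  11.32 -20.5 ]
bore top row 259, left/right [ 10.09  -0.99 -20.5 ] [  4.52  -8.49 -20.5 ] [  4.52   6.99 -20.5 ]
plate rot -1.1174081327727718e-15
arm [27.   -0.74 -5.  ] [15.17 -0.32 -5.  ]
```

View pics/w12.png

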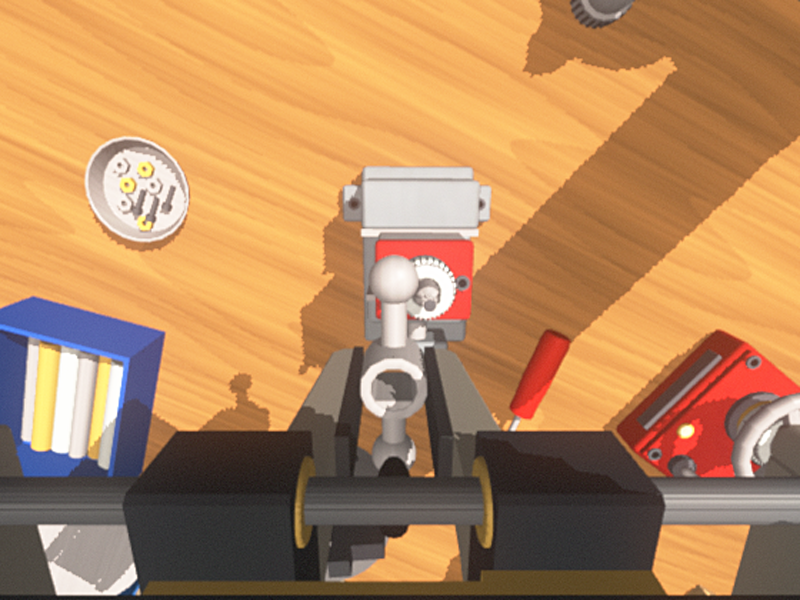

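The last view shows the small dial seated on the red plate with its stub at (430,300). The held crank is aligned with the slide, its hub at (393,388).

Call:
{"op": "servo_tool", "data": {"motion": "1.2 0.83 1.96 0 0 0 0;1.2 0 0 1 0 0 0;1.2 0 0 1.5 0 0 0;1.2 0 0 1.5 0 0 0;1.2 0 0 1 0 0 0;1.2 0 0 0.9 0 0 0;1.2 0 0 0 0 0 0;1.2 0 0 0 0 0 0"}}

```text
time: 28.5
ee_pos: [0.6045, -0.1564, 0.164]
eef_rot: [0.692, -3.064, -0.001]
wrist_force: [0.2, 0.4, -1.6]
grip_width: 0.267
grasp_force: 30.0
```

```bash
python3 - <<'E'
from h import *
from plant import *
c=capture('wrist'); s,T=state(); pickle.dump(c,open('w13.pkl','wb'))
hsv=cv2.cvtColor(c['color'],cv2.COLOR_RGB2HSV)
for vv in range(244,298): print(vv,''.join('R' if hsv[vv,u,1]>110 and hsv[vv,u,2]>60 else '%x'%min(15,int(hsv[vv,u,2])//16) for u in range(245,306)))
for z in (.166,.152): print(proj(c,[.6027,-.158,z]))
E
```

```text
t 28.55 tcp [ 0.6049 -0.1566  0.1646] psi -2.6976 tilt [ 0.0003 -0.0001] F [-0.2 -0.1 -1.2] w 24.6 mm gf 30.0 q [-0.26  0.4   1.68  0.    1.06 -2.27]
244 9964444448cb76777788888899999999aaaaaaaabaaabbba9cff8444446RR
245 8854444459b86667778888899999999a9aaaaaabbbabbbbb98ef844454569
246 8744444458a76677778888899999999aaaaaaaaabbabbbbba8ae744444468
247 874444445786667777788889999999aaaaaaaaababbbbbbbb98a644554458
248 864444444676767777888898999999a9aaaaaaaabbbbbbbbba67544444457
249 85444444457667777888888999999999aaaaaaaabbbbbbbba866444454457
250 754444444576677778888888999aaaaaaabbbaaaabbbbbbbb965445544446
251 74444444457777777888889acdeeeeeeeeeeecbbabbbbbbbba65444444446
252 744444444577777777789aceffffffffffffffecbbbabbbbbb96444444445
253 6444444445677777778adeffffffffffffffffffedbbabbbbba6444444445
254 54444444467777778adeffffffffffffffffffffffedbbbbba85544444445
255 444444445676668adeffffffffffffffffffffffffffedcbbb96544444444
256 44444444566668beffffffffefeeeefefeeeefffffffffedbba6544444444
257 4444444456667aefffffffffffeeeeeeeeeeefffffffffffcba6544444444
258 4444444456679effffffff
[... 1969 characters left out ...]
fffeeeeeffffaa9aaa9999aaa999aaaaa999aaa9a963333333
289 33334336beeeeeeeeeeeffea9aaaaaaaaaa9999aaaaa999a99aa953332333
290 33333336abbbbbbbbcdeeeca9aaaaaaaa9a999aaaa9999999999963333333
291 33333335RRRRRRRRRRbddcaaaaaaaaaaa99aaaaaaaaRRRRRRRRRRR3333333
292 3333333RRRRRRRRRRRRRb9899aaaaaaa99999989aRRRRRRRRRRRRR3233333
293 3333333RRRRRRRRRRRRRRR88999aaa999998877RRRRRRRRRRRRRRR4333333
294 3333334RRRRRRRRRRRRRRR888999aaa99988776RRRRRRRRRRRRRRR4233333
295 3333333RRRRRRRRRRRRRRR78999aaaa99988777RRRRRRRRRRRRRRRR233333
296 3333334RRRRRRRRRRRRRRR789999aaa99988776RRRRRRRRRRRRRRRR333333
297 3333334RRRRRRRRRRRRRRR788999aaa99988777RRRRRRRRRRRRRRRR332333
[274.94334434 257.46324053]
[274.97680096 247.76627443]
```

```bash
python3 - <<'E'
from h import *
c=pickle.load(open('w13.pkl','rb')); g=lambda u,v,z:(rayT(c,u,v,z)*1000).round(2)
print('stub far edge',g(274.8,263.7,-.0017),'hub near/far',g(275.3,250.7,-.0205),g(275.3,293,-.0205),'L',g(252.3,272,-.0205),'R',g(298.3,272,-.0205),'bore near',g(275.3,257.8,-.0205),'flat row280',g(275.3,280,-.0205))
E
```

```text
stub far edge [-2.38 -1.29 -1.7 ] hub near/far [ 14.39  -0.99 -20.5 ] [-10.36  -0.99 -20.5 ] L [  2.19 -13.1  -20.5 ] R [  2.19  11.13 -20.5 ] bore near [ 10.38  -0.99 -20.5 ] flat row280 [ -2.53  -0.99 -20.5 ]
```

Call:
{"op": "servo_tool", "data": {"motion": "1.2 -0.05 -0.02 0 0 0 0;1.2 0 0 0.3 0 0 0;1.2 0 0 0.3 0 0 0;1.2 0 0 0.3 0 0 0;1.2 0 0 0.3 0 0 0;1.2 0 0 0 0 0 0"}}

```text
time: 29.05
ee_pos: [0.6047, -0.1567, 0.1514]
eef_rot: [0.691, -3.064, -0.001]
wrist_force: [-0.6, 0.0, -1.7]
grip_width: 0.265
grasp_force: 30.0
```

Call:
{"op": "servo_tool", "data": {"motion": "1.2 0 0 0.3 0 0 0;1.2 0 0 0.3 0 0 0;1.2 0 0 0.2 0 0 0;1.2 0 0 0.1 0 0 0;1.2 0 0 0 0 0 0"}}

```text
time: 29.47
ee_pos: [0.6044, -0.157, 0.1425]
eef_rot: [0.691, -3.063, -0.0]
wrist_force: [-4.9, -3.0, -3.0]
grip_width: 0.267
grasp_force: 30.0
```

Call:
{"op": "servo_tool", "data": {"motion": "1.2 0 0 0.1 0 0 0;1.2 0 0 0.1 0 0 0;1.2 0 0 0.05 0 0 0;1.2 0 0 0 0 0 0"}}

```text
time: 29.8
ee_pos: [0.6046, -0.1569, 0.1412]
eef_rot: [0.691, -3.063, -0.0]
wrist_force: [-7.5, -2.5, 7.3]
grip_width: 0.268
grasp_force: 30.0
```

Call:
{"op": "servo_tool", "data": {"motion": "3 0 0 0 0 0 0;4 0 0 0 0 0 0;4 0 0 -1 0 0 0;4 0 0 -1.5 0 0 0;4 0 0 -0.5 0 0 0;1.9 0 0 0 0 0 0;1.9 0 0 0 0 0 0;1.9 0 0 0 0 0 0;1.9 0 0 0 0 0 0;1.9 0 0 0 0 0 0"}}

```text
time: 30.63
ee_pos: [0.6049, -0.1567, 0.1701]
eef_rot: [0.691, -3.064, -0.001]
wrist_force: [0.5, -0.3, 0.9]
grip_width: 0.211
grasp_force: 0.0
```

Call:
{"op": "servo_tool", "data": {"motion": "1.9 0 0 0.4 0 0 0;1.9 0 0 0.2 0 0 0;1.9 0 0 0.1 0 0 0;1.9 0 0 0.1 0 0 0;1.9 0 0 0 0 0 0"}}

```text
time: 31.05
ee_pos: [0.6052, -0.1567, 0.1625]
eef_rot: [0.691, -3.064, -0.0]
wrist_force: [-0.0, -0.7, -0.2]
grip_width: 0.206
grasp_force: 0.1
```

Call:
{"op": "servo_tool", "data": {"motion": "1.9 0 0 0.1 0 0 0;1.9 0 0 0.1 0 0 0;1.9 0 0 0.1 0 0 0;1.9 0 0 0 0 0 0"}}

```text
time: 31.38
ee_pos: [0.6059, -0.1566, 0.1617]
eef_rot: [-0.691, 3.063, -0.001]
wrist_force: [-4.0, 3.0, 14.1]
grip_width: 0.206
grasp_force: 7.1
```

Call:
{"op": "servo_tool", "data": {"motion": "1.9 0 0 -1 0 0 0;1.9 0 0 -3 0 0 0;1.9 0 0 -3.5 0 0 0;1.9 0 0 0 0 0 0.111;1.9 0 0 0 0 0 0.111;1.9 0 0 0 0 0 0.111;1.9 0 0 0 0 0 0.111;2.6 0 2 0 0 0 0;2.6 0 4 0 0 0 0;2.6 0 4 0 0 0 0;2.6 0 4 0 0 0 0;2.6 0 4 0 0 0 0;2.6 0 4 0 0 0 0;2.6 0 4 0 0 0 0;2.6 0 4 0 0 0 0;2.6 0.1 2.7 2 0 0 0;2.6 0 0 3 0 0 0;2.6 0 0 0 0 0 0;2.6 0 0 0 0 0 0"}}

```text
time: 32.97
ee_pos: [0.6031, 0.1699, 0.1837]
eef_rot: [0.001, -3.138, 0.002]
wrist_force: [-0.0, 0.5, -0.1]
grip_width: 0.282
grasp_force: 0.0
```

```bash
python3 - <<'E'
from h import *
from plant import *
c=capture('wrist'); s,T=state(); pickle.dump(c,open('w14.pkl','wb'))
hsv=cv2.cvtColor(c['color'],cv2.COLOR_RGB2HSV); m=redmask(c)
for n,p in (('stub',[.604,.1695,.116]),('hub',[.604,.1695,.11])): print(n,proj(c,p))
u0,v0=proj(c,[.604,.1695,.11]).astype(int)
for vv in range(v0-36,v0+40,2): print(vv,''.join('R' if m[vv,u] else 'w' if hsv[vv,u,1]>110 and hsv[vv,u,2]>60 else '%x'%min(15,int(hsv[vv,u,2])//16) for u in range(u0-50,u0+50)))
E
```

```text
t 33.02 tcp [0.6043 0.1697 0.1852] psi 3.1411 tilt [-0.0007 -0.0005] F [0.7 0.1 0.2] w 25.5 mm gf 0.0 q [ 0.27  0.39  1.65 -0.    1.1  -1.3 ]
stub [276.08169834 222.99601129]
hub [276.07988262 220.59186813]
184 ccdeeefffeeeddbceefffffdbwRRw998669a89defefffbbccdcdeebbcccbbacca687679wRRRRRRRRRRwaabcddeefffffeede
186 ceeeefffeeeddcdefffffffffdcb9769bacfffffeddeeffffffffffffeddcccbacda6778wRRRRRRRRRRRR9abdeeeffffffed
188 eeeffffeeedcbbeffffffffffffeda9effffdddefffffffffffffffffffffffeedcacc967wRRRRRRRRRRRR9acdeeeffffffe
190 eeffffeeedcbaRwdefefffffffffffdbdddeffffffffffffffffffffffffffffffebbcbbc9wRRRRRRRRRRRR9acddeefffffe
192 effffeeedcaaRRRRwcefffffffffffffdccffffffffffffffffffffffffffffffffffcaa98aaRRRRRRRRRRRR9acdeeefffff
194 fffeeeddcawRRRRRRRRceeefffffffffffedcffffffffeeddddddeefffffffffffffffeedcb87RRRRRRRRRRR98acdeeeffff
196 ffeeeddbawRRRRRRRRRRRwcefeefefffffffedcdecbaaaaabbbbbbbbcdefffffffffffffecefcbRRRwwbba9beedbbddeefff
198 ffeeedcabRRRRRRRRRRRRR8bceffeefffffffffd99aaaabbbbbbbbbbbbbacefffffffffffeeea99abceeeffffffebbdeeeff
200 ffeeedca9RRRRRRRRRRRRw78aaadeeeffffffea9aaaabaabb
[... 2396 characters left out ...]
RRRRRRRaeeeefffea9RRRRRRRRRRRRRRRRRRRRRRRw645555569999999999aabwwwwwww
248 RRRRwa9999999999999645454459edcbawRRwcffffefffewRRRRRRRRRRRRRRRRRRwdcbbb655555568a9a9a9999a99awwwwww
250 RRRw999a9999999999854445445bfeeeecabbefffeeeeedRRRRRRRRRRRRwdbbbbcddeeed6455555579aa9a9a9aaaa99bwwww
252 RR9999999999999999744444445dfffffffeeefffeeeeebbbbccccccbbccddeeeeffffff6455555558aa9a99a9a9a999bwww
254 R999999999999999a9544444445bfffffffffffffffeeeeeeeeeeeeeeeeeffffffffffff74554555579a9a9a9a9a99999aww
256 999a99999999999997444455444afffffffffe8669effffffffffffffffffffffffffffe644555555589a999a999999999aw
258 9999999999999999854444444449eeeefffd64344449ffffffffffffffffffffffffeefd54445555557aaa999a99a999a99a
```

Call:
{"op": "servo_tool", "data": {"motion": "2.3 0 0 2 0 0 0;2.3 0 0 2.5 0 0 0;2.3 0 0 1.8 0 0 0;2.3 0 0 0.6 0 0 0;2.3 0 0 0.2 0 0 0;2.3 0 0 0.2 0 0 0;2.3 0 0 0.1 0 0 0;2.3 0 0 0.1 0 0 0;2.3 0 0 0 0 0 0"}}

```text
time: 33.77
ee_pos: [0.6049, 0.1703, 0.1106]
eef_rot: [0.001, 3.14, 0.001]
wrist_force: [0.1, 0.6, 0.4]
grip_width: 0.25
grasp_force: 0.0
```

Call:
{"op": "servo_tool", "data": {"motion": "2.3 0 0 0.1 0 0 0;2.3 0 0 0.1 0 0 0;2.3 0 0 0.1 0 0 0;2.3 0 0 0 0 0 0"}}

```text
time: 34.1
ee_pos: [0.6055, 0.1702, 0.1096]
eef_rot: [-0.0, 3.139, 0.0]
wrist_force: [-4.7, -3.4, 19.1]
grip_width: 0.251
grasp_force: 9.7
```

Call:
{"op": "servo_tool", "data": {"motion": "2.3 0 0 -1 0 0 0;2.3 0 0 -3 0 0 0;2.3 0 0 -4 0 0 0;2.3 0 0 -3 0 0 0;2.3 2 0 0 0 0 0;2.3 4 0 0 0 0 0;2.3 4 0 0 0 0 0;2.3 2 0 0 0 0 0;2.3 0 0 0 0 0 0;2.3 0 0 0 0 0 0"}}

```text
time: 34.93
ee_pos: [0.4841, 0.1705, 0.2176]
eef_rot: [-0.001, 3.14, 0.001]
wrist_force: [-0.2, -0.1, -0.0]
grip_width: 0.249
grasp_force: 0.0
```

```bash
python3 - <<'E'
from h import *
from plant import *
c=capture('top'); s,T=state(); a=pickle.load(open('top0.pkl','rb'))
for n,p,r in (('can',(163,145),22),('chuck',(365,244),16),('gear',(264,244),14),('crank old',(215,236),18),('wheel new',(243,150),30),('crank new',(381,140),25)):
    u,v=p; A=a['color'][v-r:v+r,u-r:u+r].astype(int);B=c['color'][v-r:v+r,u-r:u+r].astype(int)
    (sh,resp)=cv2.phaseCorrelate(A.mean(2).astype(np.float32),B.mean(2).astype(np.float32)); print(n,'diff',abs(A-B).mean().round(1),'shift',np.round(sh,2),round(resp,2))
E
```

```text
t 34.98 tcp [0.4852 0.1706 0.2176] psi -3.1414 tilt [0.0021 0.0006] F [0.7 0.6 0.3] w 23.1 mm gf 0.0 q [ 0.34  0.18  1.87 -0.    1.1  -1.24]
can diff 33.9 shift [2.73 5.09] -0.02
chuck diff 11.2 shift [0.36 1.49] 0.3
gear diff 28.1 shift [ 0.4  -0.03] 0.22
crank old diff 34.9 shift [-12.57  -0.77] 0.26
wheel new diff 58.3 shift [ 0.58 17.96] 0.21
crank new diff 16.3 shift [ 0.21 -0.31] 0.6
```

```bash
python3 - <<'E'
from h import *
from plant import *
c=capture('scene'); a=pickle.load(open('scene0.pkl','rb'))
for n,(u,v),r in (('can',(367,277),18),('chuck',(223,190),12),('gear',(296,211),12),('crank old',(333,221),12)):
    A=a['color'][v-r:v+r,u-r:u+r].astype(int);B=c['color'][v-r:v+r,u-r:u+r].astype(int)
    sh,resp=cv2.phaseCorrelate(A.mean(2).astype(np.float32),B.mean(2).astype(np.float32)); print(n,abs(A-B).mean().round(1),np.round(sh,2),round(resp,2))
E
```

```text
can 17.9 [-0.92 -0.1 ] 0.27
chuck 12.4 [-4.21 -1.98] 0.11
gear 12.5 [0.21 0.34] 0.86
crank old 17.5 [ -8.54 -19.53] -0.05
```

```bash
python3 - <<'E'
from h import *
from plant import *
c=capture('scene'); a=pickle.load(open('scene0.pkl','rb'))
for k in (a,c):
    h=cv2.cvtColor(k['color'],cv2.COLOR_RGB2HSV)
    m=cv2.inRange(h,(2,100,60),(11,215,255))[250:295,345:395]; ys,xs=np.nonzero(m); print('can',m.sum()//255,xs.min()+345,xs.max()+345,ys.min()+250,ys.max()+250,np.median(xs)+345,np.median(ys)+250)
    m=cv2.inRange(h,(0,0,30),(179,75,255))[170:205,205:240]; ys,xs=np.nonzero(m); print('chuck',m.sum()//255,np.median(xs)+205,np.median(ys)+170,xs.min()+205,xs.max()+205)
E
```

```text
can 431 357 377 266 290 367.0 278.0
chuck 175 222.0 192.0 217 228
can 415 357 377 266 290 367.0 278.0
chuck 179 222.0 192.0 217 228
```

Neither the can nor the chuck has moved, so I'm handing in.

```bash
python3 -c "
from plant import *
print(finish_job())"
```

```text
the job is handed in; nothing more can be done
None
```

The job is handed in at about 35 s: washer, large dial and handwheel are on the apron, and small dial and ball crank on the top slide, with both hub tops checked at their fully seated heights; the oil can, chuck and gear showed no movement.

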